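Weight down a glued pump cover with odd offcuts and send it to cure

TASK

The pump cover in the tray has just been glued: lay the brown pressing plate on it, then pile every loose metal offcut on the plate, one on top of another in a single steady column over the middle, each lying flat and close to level (turn the two tapered ones against each other, and keep the half-round for the top). Then, without lifting the tray off the bench and with the pile still standing, slide it sideways from the blue square until it stands squarely inside the orange one, let go, and press the green button to start the cure timer. Leave everything else on the bench where it is.

Things in the scene. Friction and masses are not known exactly. Their poses are not given: they have to be found in the camera images.
- cover_top (a point): Shallow steel tray (150 x 150 mm, rim 14 mm high) in which the square aluminium pump cover (134 x 134 mm, standing proud of the rim) lies fast on its gasket. This point is the middle of the cover's flat top, 32 mm above the tray's underside (the bench, z = 0), over the tray's centre. x and y run along the tray's sides, z up. Tray and cover weigh 0.9 kg; the tray slides on the bench and carries the pile along.
- tray_grip_left (a point): Centre of the black stub grip on the tray's +y side: a bar 20 mm wide (tray x), 22 mm high, running along tray y from 80 to 160 mm from the tray's centre; this point is 120 mm from the centre and 32 mm above the bench.
- tray_grip_right (a point): The same stub grip on the tray's -y side, 120 mm from the centre, 32 mm above the bench.
- glue_square_mid (a point): Centre of the blue square painted on the bench, 180 mm inside its lines, axes along its sides. The tray starts in it.
- cure_square_mid (a point): Centre of the orange square painted on the bench, 180 mm inside its lines, axes along its sides: where the tray has to go, 20 to 28 cm to the left or right of the blue one.
- plate_mid (a point): Centre of the brown pressing plate, 100 (x) x 64 (y) x 14 mm, 0.15 kg, lying loose on the bench.
- taper_dark_mid (a point): Centre of the dark tapered offcut: 90 mm long (x), 56 mm wide (y), flat underside, upper face sloping from 18 mm thick at its -x end to 28 mm at its +x end (23 mm in the middle; this point is 11.5 mm above the underside). Upright sides, 0.32 kg. Metal offcut used as a weight; may be absent.
- taper_bright_mid (a point): Centre of the bright aluminium tapered offcut: 96 mm long (x), 60 mm wide (y), flat underside, upper face sloping from 16 mm thick at its -x end to 28 mm at its +x end (22 mm in the middle; this point is 11 mm above the underside). Upright sides, 0.34 kg. Metal offcut used as a weight; may be absent.
- lug_slab_mid (a point): Centre of the brass slab: 100 (x) x 58 (y) x 14 mm, flat underside, with a sawn-off lug standing 14 mm proud of its top near the +x end (lug 16 mm long, from x = 32 to 48 mm from this point, 30 mm wide). The point is 7 mm above the underside. What is laid on it must clear the lug. 0.7 kg. Metal offcut used as a weight; may be absent.
- half_round_mid (a point): Centre of the steel half-round offcut: 76 mm long (x), 58 mm wide (y) at its flat underside, domed top 25 mm high in the middle (sides upright for the lowest 11 mm, then rounding in). The point is 12.5 mm above the underside. Nothing will lie steadily on its dome. 0.66 kg. Metal offcut used as a weight; may be absent.
- ell_plate_mid (a point): Centre of the main bar of the dark red anodised L-shaped flat offcut: aluminium bar 96 (x) x 58 (y) x 16 mm, flat on both faces, with an ear on its +y side (x from 20 to 48 mm, y from 29 to 41 mm). The point is 8 mm above the underside. 0.26 kg. Metal offcut used as a weight; may be absent.
- start_top (a point): Middle of the top of the timer's green button (26 mm across), on a white box 85 x 60 x 42 mm fixed to the bench; about 60 mm above the bench. Pressed straight down, 6 mm of travel, 5 N when fully down, springs back.
- start (a joint): How far the green button is pressed: 0 released, 0.006 m fully down.
- cap_jar_mid (a point): Small jar of caps with an orange lid, 52 mm across, 55 mm high, standing among the offcuts: not to be moved. Point at half height.
- injector_mid (a point): Diesel injector lying on the bench, 180 mm long, 30 mm high: not to be moved.
- glue_bottle_mid (a point): Standing glue bottle with a red cap, 48 mm across, 130 mm high: not to be moved. Point at half height.
- brush_mid (a point): Brush lying on the bench, 190 mm long: not to be moved.
- wrench_mid (a point): Spanner lying on the bench, 180 mm long: not to be moved.
- beaker_mid (a point): Empty clear beaker, 70 mm across, 75 mm high: not to be moved. Point at half height.

How it is judged:
On the way, in this order (a step that is already met when the one before it is completed fails the run):
1. with the tray in the blue square, the pressing plate lies on the cover and every offcut present is piled on it (horizontal distance between plate_mid and cover_top below 0.025 m and z of plate_mid in the frame of cover_top between 0.002 and 0.016 m and angle between the z axis of plate_mid and the z axis of cover_top, either way round below 0.1 rad and horizontal distance between each of taper_dark_mid, taper_bright_mid, lug_slab_mid, half_round_mid, ell_plate_mid and cover_top below 0.03 m and z of taper_dark_mid in the frame of cover_top above 0.0195 m and angle between the z axis of each of taper_dark_mid, taper_bright_mid, lug_slab_mid, half_round_mid, ell_plate_mid and the z axis of cover_top, either way round below 0.2 rad and z of taper_bright_mid in the frame of cover_top above 0.019 m and horizontal distance between each of taper_bright_mid, lug_slab_mid, half_round_mid, ell_plate_mid and taper_dark_mid below 0.036 m and z of lug_slab_mid in the frame of cover_top above 0.015 m and horizontal distance between each of lug_slab_mid, half_round_mid, ell_plate_mid and taper_bright_mid below 0.036 m and z of half_round_mid in the frame of cover_top above 0.0205 m and horizontal distance between each of half_round_mid, ell_plate_mid and lug_slab_mid below 0.036 m and z of ell_plate_mid in the frame of cover_top above 0.016 m and horizontal distance between ell_plate_mid and half_round_mid below 0.036 m and horizontal distance between cover_top and glue_square_mid below 0.018 m and angle between the y axis of cover_top and the y axis of glue_square_mid, either way round below 0.15 rad and contact force between the fingers and anything else below 0.1 N), for 0.3 s.
2. the tray, with the pile still standing on it, has been slid into the orange square (horizontal distance between plate_mid and cover_top below 0.025 m and z of plate_mid in the frame of cover_top between 0.002 and 0.016 m and angle between the z axis of plate_mid and the z axis of cover_top, either way round below 0.1 rad and horizontal distance between each of taper_dark_mid, taper_bright_mid, lug_slab_mid, half_round_mid, ell_plate_mid and cover_top below 0.03 m and z of taper_dark_mid in the frame of cover_top above 0.0195 m and angle between the z axis of each of taper_dark_mid, taper_bright_mid, lug_slab_mid, half_round_mid, ell_plate_mid and the z axis of cover_top, either way round below 0.2 rad and z of taper_bright_mid in the frame of cover_top above 0.019 m and horizontal distance between each of taper_bright_mid, lug_slab_mid, half_round_mid, ell_plate_mid and taper_dark_mid below 0.036 m and z of lug_slab_mid in the frame of cover_top above 0.015 m and horizontal distance between each of lug_slab_mid, half_round_mid, ell_plate_mid and taper_bright_mid below 0.036 m and z of half_round_mid in the frame of cover_top above 0.0205 m and horizontal distance between each of half_round_mid, ell_plate_mid and lug_slab_mid below 0.036 m and z of ell_plate_mid in the frame of cover_top above 0.016 m and horizontal distance between ell_plate_mid and half_round_mid below 0.036 m and horizontal distance between cover_top and cure_square_mid below 0.018 m and angle between the y axis of cover_top and the y axis of cure_square_mid, either way round below 0.15 rad), for 0.3 s.
3. the green button is pressed (value of joint start above 0.004 m), for 0.05 s.
At the end, for the whole second after the job is handed in: Tray in the orange square (centre within 18 mm, turned under 0.15 rad); plate flat on the cover, within 25 mm of its middle; every offcut above the plate, within 30 mm of the middle and 36 mm of each other seen from above, leaning under 0.2 rad, either face up; button pressed and released (all of step 2 and value of joint start below 0.002 m); the robot touches nothing.
It fails at once if the tray is lifted off the bench or tipped (height (world z) of cover_top above 0.044 m or angle between cover_top's own z axis and vertical above 0.12 rad).
It fails at once if a bystander is moved more than 30 mm (distance of any of cap_jar_mid, injector_mid, glue_bottle_mid, brush_mid, wrench_mid, beaker_mid from where it was at the start of the episode above 0.03 m).
Of taper_dark, taper_bright, lug_slab, half_round, ell_plate only 3 to 4 are there at a start; the rules pass over those that are not, and their reading is None.
At some moment in a run one of plate, ell_plate may be knocked a few centimetres aside while the robot is not near it.
It also fails if it takes over 210 s, if anything falls off the work surface, if the arm or the gripper's body presses on something with over 40 N, if the wrist force passes 120 N, or if a joint passes its speed limit or range.

ROBOT

A 7-joint arm with a two-finger parallel gripper is mounted at the origin on the work surface. World frame = base frame: x ahead of the robot, y to its left, z up, the work surface at z = 0. Lengths are in m, angles in rad, forces in N, time in s.
With the tool pointing down it reaches from about 0.4 to 0.875 m from the base axis. Payload 4.4 kg.
Tool frame: the origin (TCP) lies at the very end of the fingers, on their centre line; the grasp point (between the pads) lies 19 mm behind it; z points along the fingers, x is the direction in which the jaws open and shut, and the axes are right-handed (so a half turn about z gives the same grasp; the last joint's range is limited). The gripper opens to 85 mm and grips with 20 to 120 N. Pads are 22 mm wide; open, the fingers measure 114 mm over their backs; the gripper's body (76 mm by 85 mm) begins 54 mm behind the grasp point. The pads swing forward as they close: fully open they stand 13 mm farther back than shut.
Start: joints at [1.282, 0.628, 0.038, 1.517, -0.027, 0.996, -0.02], TCP at [0.144, -0.634, 0.198] pointing down, gripper open.
Joint ranges: [-3.06, 3.06], [-0.37, 2.12], [-1.25, 1.32], [0.18, 2.47], [-1.1, 4.24], [0.23, 1.98], [-2.94, 2.94]. Speed limits (rad/s): [2.57, 2.57, 3.14, 3.14, 3.14, 3.14, 3.14].

INTERFACE

Orientations are given as a unit quaternion [x, y, z, w].
In Python, from rig import telemetry, cams, job gives the robot as it stands.
- The arm moves only by the tool drive_tool, never from a script. Its arguments are lists of equal length, an entry for each row: "grip": the gripper's target within -1 to 1 (shut at 1, half-way at 0, fully open at -1); "slide": the shift along the tool's x, y, z in cm, a list of three; "turn": the turn about the tool's z in rad. A call has 1 to 8 rows; each row shifts and turns the commanded pose from where the row before left it, along the tool's axes as they then stand; what a row does not reach is not made up. A row lasts 1/8 s, in which the tool goes at most 62.5 mm and 10.7 degrees, less where a joint would pass 70% of its speed; a pose out of reach is approached as far as the arm can. A call is refused whole if a number of a shift passes 6.25 or a number of a turn 0.188, either way. A call with a gripper value outside its range is refused whole. The fingers move at their own pace and stop on an object; "force" is the grip in N (left out, the last holds). Time passes only in rows, so rows that do not move let the fingers close. It gives the time, the measured TCP pose, the force and the opening at its end, in the units of the state.
- telemetry.get_obs(): the state, without advancing time (a new reading comes with each control period).
- cams.get_image(name): name is "scene" or "side" or "wrist"; returns (picture, depth): 384x512x3 uint8, red, green, blue; 384x512 float32, m along the optical axis (not along the pixel's ray), 0 where there is no reading.
- cams.get_calibration(name): a dict with "fx", "fy", "cx", "cy" (pixels), "pose" (4x4, takes a point from camera to world coordinates); the wrist camera has in their place "mount" (4x4, takes a point from camera to tool coordinates, whose origin is the TCP and whose axes are the tool frame's). Camera axes: x right, y down, z forward; pixel columns grow to the right and rows downward; lengths in m; the calibration is good to about 2 mm. The wrist camera is an equidistant fisheye: a pixel r from the principal point sees the ray r / f radians off the axis. A picture is of the moment at which its call begins: read the wrist's pose just before it. get_calibration takes no time and is no camera call.
- job.finish_job(): hands the job in, once; it reports no verdict.
The state is a dict: "time_s": time; "q": joint angles; "joint_velocities": joint speeds; "tau": joint torques, N m; "ee_pos": TCP position; "orientation": TCP orientation; "wrist_force": force on the tool from outside, world axes, zero at the start; "ft_torque": the same for the moment, N m; "opening": finger opening in m.
Only numpy, scipy, OpenCV 4.12 (cv2) and the standard library are available. Lean on these libraries where they do the work, as an engineer would, in place of code of your own. Each camera call takes 0.05 s, during which the arm holds its last target. There are 200 camera calls.

## Working session

There is one attempt and no reset: what is moved stays moved. The work goes in short steps, Python scripts to look and compute and a tool call to move; the robot and the scene stay as the last step left them, time stands still between calls to the robot, and variables do not carry over. Pictures are saved under pics/ and viewed, about 12 in all and at most 16, crops included, and the job is handed in when it is done.

Besides the shell and the picture viewer there is one more tool, called by a JSON object that holds its "op" and its "data", one argument or row to a line. drive_tool: Moves the arm, as the interface text tells. Its arguments: {"type":"object","properties":{"grip":{"type":"array","items":{"type":"number"}},"slide":{"type":"array","items":{"type":"array","items":{"type":"number"}}},"turn":{"type":"array","items":{"type":"number"}},"force":{"type":"number"}},"required":["grip","slide","turn"]}

```bash
ls; mkdir -p pics
cat > h.py <<'E'
import numpy as np, cv2
from rig import telemetry, cams, job
def grab(n):
    p,d=cams.get_image(n); return p,d,cams.get_calibration(n)
def cloud(d,c):
    v,u=np.indices(d.shape); P=np.stack([(u-c['cx'])/c['fx']*d,(v-c['cy'])/c['fy']*d,d],-1)
    T=np.array(c['pose']); return P@T[:3,:3].T+T[:3,3]
def save(n,p): cv2.imwrite('pics/'+n,cv2.cvtColor(p,cv2.COLOR_RGB2BGR))
E
python3 - <<'E'
from h import *
o=telemetry.get_obs(); print(o)
for n in ['scene','side']:
    p,d,c=grab(n); save(n+'0.png',p); np.savez(f'{n}0.npz',p=p,d=d); print(n,c)
print(cams.get_calibration('wrist'))
E
```

```text
pics
{'time_s': 0.0, 'q': array([ 1.28221894,  0.62934732,  0.03843759,  1.51838897, -0.02696829,
        0.9962932 , -0.01999044]), 'joint_velocities': array([ 0.00161581, -0.0020501 ,  0.00030012,  0.00181752,  0.00093883,
       -0.00081857,  0.00012294]), 'tau': array([-7.11801613e-05, -5.63402188e+01,  1.22581758e+00, -1.93448585e+01,
        1.07946209e-02,  1.06764186e-02,  7.99497748e-07]), 'ee_pos': array([ 0.14347536, -0.63325009,  0.1967816 ]), 'orientation': array([ 7.81334510e-01, -6.24111739e-01, -7.64971241e-04, -5.79135642e-04]), 'wrist_force': array([ 0.35494506, -0.31869834, -0.24112278]), 'ft_torque': array([0.00537193, 0.00337154, 0.00160702]), 'opening': 0.08559563192582736}
scene {'fx': 355.6366753055591, 'fy': 355.6366753055591, 'cx': 264.4816337312458, 'cy': 188.98838787576196, 'pose': array([[ 6.62182725e-01,  4.12272278e-01, -6.25736053e-01,
         1.26943976e+00],
       [ 7.49341813e-01, -3.65367663e-01,  5.52262001e-01,
        -5.63473127e-01],
       [-9.41406354e-04, -8.34588545e-01, -5.50873011e-01,
         6.43978462e-01],
       [ 0.00000000e+00,
[... 176 characters left out ...]
 array([[-0.83451374, -0.4134245 ,  0.36423482,  0.18624791],
       [-0.55091665,  0.63665769, -0.53959043,  0.62932652],
       [-0.008813  , -0.65095865, -0.75906203,  0.90194598],
       [ 0.        ,  0.        ,  0.        ,  1.        ]])}
{'fx': 297.3186396354542, 'fy': 297.3186396354542, 'cx': 254.18540913021144, 'cy': 187.06197619970956, 'mount': array([[ 9.99999784e-01,  4.86401351e-04,  4.40937111e-04,
        -5.60443196e-04],
       [-6.04186763e-04,  9.44592174e-01,  3.28245731e-01,
        -8.46822785e-02],
       [-2.56846577e-04, -3.28245926e-01,  9.44592264e-01,
        -1.76336399e-01],
       [ 0.00000000e+00,  0.00000000e+00,  0.00000000e+00,
         1.00000000e+00]])}
```

View pics/scene0.png

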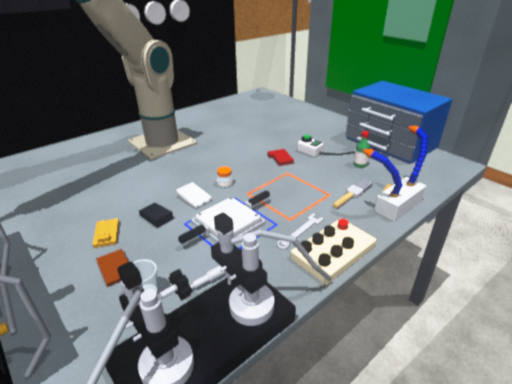

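View pics/side0.png

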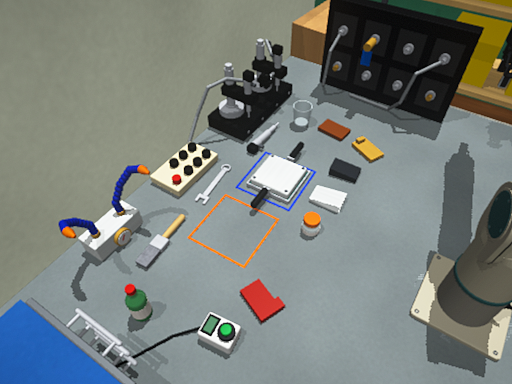

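The offcuts present are the dark taper (side 345,170), bright taper (328,198), lug slab (368,148) and red L (262,300). The half-round is absent. The brown plate is at (335,129), the blue square and tray at about (277,180), the orange square at about (235,231), and the button at (227,330).

Run:
```python
from h import *
f=np.load('side0.npz');p,d=f['p'],f['d'];c=cams.get_calibration('side');W=cloud(d,c)
for n,u,v in [('plate',335,129),('lug',368,148),('dark',345,170),('bright',328,198),('ell',262,300),('cover',279,176),('btn',227,329),('jar',312,218),('blue_L',237,187),('orange_top',226,196),('or_l',189,235),('or_b',245,266),('or_r',278,221),('inj',262,137),('wrench',213,183),('bottle',130,290),('brush',165,235),('beaker',302,110)]:
    print(n,W[v,u].round(3))
# rectified crop in image of objects area: height map
x0,x1,y0,y1=.3,.9,-.5,.42
cc=c;T=np.array(cc['pose'])
for n in ['side','scene']:
    f=np.load(n+'0.npz');c=cams.get_calibration(n);T=np.linalg.inv(c['pose'])
    # top view: row = -x, col = -y , 1.5mm
    s=.0012*1.0
    ys=np.arange(.35,-.60,-s);xs=np.arange(.95,.25,-s)
    Y,X=np.meshgrid(ys,xs);P=np.stack([X,Y,0*X+.015],-1)@T[:3,:3].T+T[:3,3]
    m=np.stack([P[...,0]/P[...,2]*c['fx']+c['cx'],P[...,1]/P[...,2]*c['fy']+c['cy']],-1).astype(np.float32)
    im=cv2.remap(f['p'],m[...,0],m[...,1],cv2.INTER_CUBIC);save(n+'_top.png',im);print(im.shape)
```

```text
plate [ 0.554 -0.42   0.015]
lug [ 0.416 -0.388  0.016]
dark [ 0.434 -0.242  0.025]
bright [ 0.427 -0.106  0.025]
ell [0.416 0.274 0.019]
cover [ 0.593 -0.098  0.033]
btn [0.431 0.392 0.064]
jar [0.422 0.009 0.056]
blue_L [ 0.694 -0.011  0.002]
orange_top [0.7   0.039 0.002]
or_l [0.702 0.214 0.002]
or_b [0.511 0.21  0.001]
or_r [0.515 0.034 0.002]
inj [ 0.741 -0.229  0.028]
wrench [0.764 0.021 0.007]
bottle [0.642 0.458 0.13 ]
brush [0.75  0.258 0.017]
beaker [ 0.697 -0.431  0.033]
(584, 792, 3)
(584, 792, 3)
```

View pics/side_top.png

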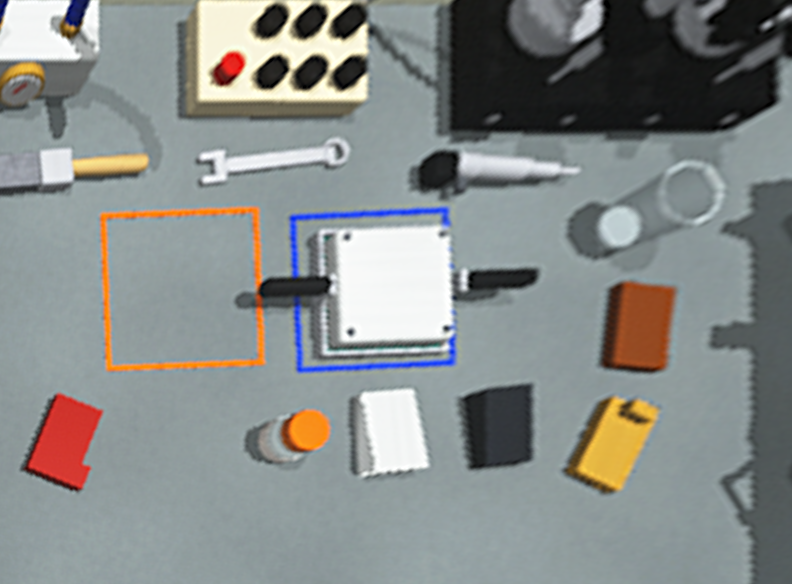

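The rectified view (up = +x, left = +y) shows every piece clearly: ell (65,440), bright (392,432), dark (500,425), lug slab (615,443, lug at upper right), plate (640,325), jar (305,430), tray (388,285). Next I'll fit their poses.

```bash
cat >> h.py <<'E'
def fit(W,p,cx,cy,zlo,zhi,R=.085,col=None):
    m=(np.hypot(W[...,0]-cx,W[...,1]-cy)<R)&(W[...,2]>zlo)&(W[...,2]<zhi)
    if col is not None:
        hsv=cv2.cvtColor(p,cv2.COLOR_RGB2HSV); m&=col(hsv)
    lab=cv2.connectedComponentsWithStats(m.astype(np.uint8))
    k=1+np.argmax(lab[2][1:,4]); m=lab[1]==k
    P=W[m]; (c,s,a)=cv2.minAreaRect((P[:,:2]*1000).astype(np.float32)); b=cv2.boxPoints((c,s,a))
    e=[b[1]-b[0],b[2]-b[1]]; e=e[int(np.linalg.norm(e[1])>np.linalg.norm(e[0]))]
    ang=np.arctan2(e[1],e[0]); ang=(ang+np.pi/2)%np.pi-np.pi/2
    u=np.array([np.cos(ang),np.sin(ang)]); q=(P[:,:2]*1000-c)@u
    sl=np.polyfit(q,P[:,2]*1000,1)
    return np.round(c,1),np.round(s,1),round(float(np.degrees(ang)),1),'slope',sl.round(3),len(P),P
E
python3 - <<'E'
from h import *
C={}
for n in ['side','scene']:
    f=np.load(n+'0.npz');p,d=f['p'],f['d'];c=cams.get_calibration(n);W=cloud(d,c);print(n)
    m=(abs(W[...,0]-.5)<.15)&(abs(W[...,1]-.1)<.3)&(abs(W[...,2])<.006); print('bench z',np.median(W[...,2][m]))
    for k,x,y,lo,hi in [('plate',.555,-.42,.009,.022),('lug',.43,-.39,.009,.04),('dark',.43,-.245,.012,.035),('bright',.43,-.11,.012,.035),('ell',.42,.275,.011,.024),('cover',.594,-.098,.026,.037),('btn',.431,.392,.055,.075)]:
        r=fit(W,p,x,y,lo,hi,.1 if k=='cover' else .03 if k=='btn' else .065); print(k,*r[:-1])
    hsv=cv2.cvtColor(p,cv2.COLOR_RGB2HSV)
    for k,h0,h1,x,y in [('blue',110,128,.6,-.1),('orange',5,20,.605,.124)]:
        m=(hsv[...,0]>=h0)&(hsv[...,0]<=h1)&(hsv[...,1]>150)&(abs(W[...,2])<.008)&(np.hypot(W[...,0]-x,W[...,1]-y)<.16)
        P=(W[m][:,:2]*1000).astype(np.float32); print(k,cv2.minAreaRect(P),len(P))
E
```

```text
side
bench z 0.0012280675087957826
plate [ 562.2 -421.8] [ 68.6 103.1] -8.8 slope [2.000e-03 1.524e+01] 354
lug [ 420.1 -388.3] [ 62.5 103.8] -27.7 slope [ 0.061 16.704] 399
dark [ 440.3 -251.8] [91.1 63.2] 7.2 slope [ 0.094 23.393] 439
bright [ 433.8 -117.3] [97.  65.9] 3.7 slope [-0.093 22.529] 558
ell [422.3 267.6] [70.5 98.6] -22.0 slope [5.000e-03 1.696e+01] 940
cover [ 602.8 -112.6] [133.9 165.5] -88.5 slope [6.0000e-03 3.2959e+01] 1328
btn [434.7 392.6] [37.8 35.4] 18.7 slope [1.0000e-02 6.1126e+01] 181
blue ((609.5284423828125, -107.34632110595703), (193.61251831054688, 192.7507781982422), 2.498859405517578) 249
orange ((610.2769165039062, 123.5895004272461), (194.5829620361328, 194.3026885986328), 1.7889798879623413) 444
scene
bench z 1.9700956776058653e-05
plate [ 560.  -426.9] [ 63.6 100.2] -7.5 slope [-6.0000e-03  1.3957e+01] 641
lug [ 417.5 -392.6] [ 57.7 104.5] -25.9 slope [ 0.056 15.343] 532
dark [ 437.4 -254. ] [92.9 58.1] 7.7 slope [ 0.039 21.667] 437
bright [ 430.5 -120.1] [102.2  62.5] 5.0 slope [-0.117 21.445] 451
ell [420.5 264.1] [ 69.7 100.9] -21.2 slope [-7.0000e-03  1.5637e+01] 228
cover [ 601.8 -120.5] [135.6 147.9] -89.4 slope [-3.0000e-03  3.1457e+01] 1043
btn [436.4 384.3] [24.  28.1] -33.3 slope [-0.087 61.013] 28
blue ((608.8023071289062, -111.21050262451172), (191.8604278564453, 190.47604370117188), 3.3271358013153076) 74
orange ((610.0794677734375, 117.16038513183594), (191.2107696533203, 186.0569305419922), 3.1289327144622803) 91
```

Run:
```python
from h import *
f=np.load('side0.npz');p=f['p']
a=cv2.resize(p[270:330,225:300],None,fx=5,fy=5,interpolation=cv2.INTER_CUBIC)
g=np.load('scene0.npz')['p'];b=cv2.resize(g[140:170,255:305],None,fx=7,fy=7,interpolation=cv2.INTER_CUBIC)
o=np.zeros((300,a.shape[1]+b.shape[1],3),np.uint8);o[:,:a.shape[1]]=a;o[:b.shape[0],a.shape[1]:]=b;save('ell.png',o)
for n in ['side','scene']:
    f=np.load(n+'0.npz');p,d=f['p'],f['d'];c=cams.get_calibration(n);W=cloud(d,c)
    r=fit(W,p,.6,-.1,.026,.037,.12,lambda h:(h[...,2]>140)&(h[...,1]<60));print(*r[:-1])
    m=(abs(W[...,0]-.6)<.04)&(abs(W[...,2]-.041)<.006)&(p.max(-1)<70)
    for s in [(-.02,.12),(-.35,-.16)]:
        q=m&(W[...,1]>s[0])&(W[...,1]<s[1]); P=W[q]; print(q.sum(),P.mean(0).round(4) if len(P) else 0, (P.min(0).round(3),P.max(0).round(3)) if len(P) else 0)
```

```text
[ 602.6 -104.9] [133.9 146.4] -88.5 slope [7.0000e-03 3.2963e+01] 1291
111 [0.5953 0.0166 0.0419] (array([ 0.588, -0.02 ,  0.035]), array([0.605, 0.051, 0.047]))
78 [ 0.6039 -0.2248  0.0418] (array([ 0.597, -0.261,  0.035]), array([ 0.611, -0.187,  0.047]))
[ 601.8 -120.7] [135.6 147.5] -89.4 slope [-4.0000e-03  3.1461e+01] 1034
56 [0.6031 0.0091 0.0397] (array([ 0.596, -0.02 ,  0.035]), array([0.608, 0.037, 0.044]))
121 [ 0.6116 -0.2379  0.0398] (array([ 0.605, -0.272,  0.035]), array([ 0.618, -0.202,  0.045]))
```

View pics/ell.png

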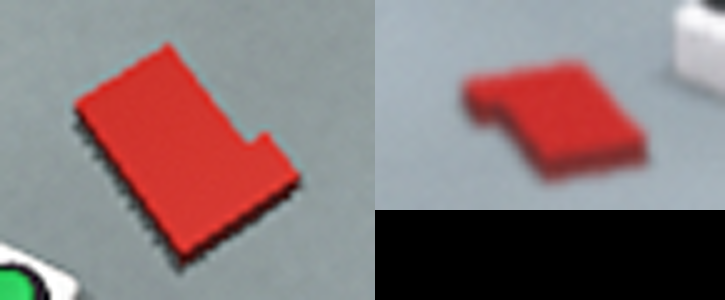

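The ell's ear is at its end nearest the robot, on the −y side, so it lies face up. The tapers already oppose each other: dark is thick at +x, bright is thick at −x. The stack will be plate, ell, dark, bright, then the lug slab on top.

```bash
cat >> h.py <<'E'
def yaw(o):
    x,y,z,w=o['orientation']; return np.arctan2(2*(x*y+z*w),1-2*(y*y+z*z))
def plan(*wps):
    """waypoints (x,y,z,yawdeg); prints per leg: slide (cm, in axes before turn) then turn (rad)"""
    o=telemetry.get_obs(); p=o['ee_pos'].copy(); a=yaw(o)
    print('t',o['time_s'],'at',p.round(4),'yaw',round(np.degrees(a),1),'F',o['wrist_force'].round(1),'open',round(o['opening'],4))
    for x,y,z,b in wps:
        d=np.array([x,y,z])-p; t=np.radians(b)-a; t=(t+np.pi)%(2*np.pi)-np.pi
        f=lambda a:np.round([100*(d@[np.cos(a),np.sin(a),0]),100*(d@[np.sin(a),-np.cos(a),0]),-100*d[2]],2)
        print('slide',f(a),'turn',round(-t,3),'| slide if turned first',f(a+t)); p=np.array([x,y,z]);a+=t
E
python3 - <<'E'
from h import *
plan((.561,-.424,.1,-98.2),(.561,-.424,-.003,-98.2),(.561,-.424,.12,-98.2),(.603,-.111,.12,-88),(.603,-.111,.031,-88))
E
```

```text
t 0.1 at [ 0.1435 -0.6334  0.1969] yaw -77.2 F [-0.3 -0.6 -1. ] open 0.0853
slide [-11.2  -45.34   9.69] turn 0.366 | slide if turned first [-26.68 -38.34   9.69]
slide [ 0.   0.  10.3] turn -0.0 | slide if turned first [ 0.   0.  10.3]
slide [  0.    0.  -12.3] turn -0.0 | slide if turned first [  0.    0.  -12.3]
slide [-31.58   0.31  -0.  ] turn -0.178 | slide if turned first [-31.13  -5.29  -0.  ]
slide [0.  0.  8.9] turn -0.0 | slide if turned first [0.  0.  8.9]
```

{"op": "drive_tool", "data": {
  "grip": [-0.75, -0.75, -0.75, -0.75, -0.75, -0.75, -0.75, -0.75],
  "slide": [
    [-1.4, -5.67, 0],
    [-1.4, -5.67, 0],
    [-1.4, -5.67, 0],
    [-1.4, -5.67, 0],
    [-1.4, -5.67, 0],
    [-1.4, -5.67, 0],
    [-1.4, -5.67, 0],
    [-1.4, -5.67, 0]
  ],
  "turn": [0, 0, 0, 0, 0, 0, 0, 0],
  "force": 40
}}

```text
time_s: 1.1
ee_pos: [0.5626, -0.4234, 0.1973]
orientation: [0.781, -0.624, -0.0, 0.0]
wrist_force: [-0.2, -0.8, -0.3]
opening: 0.0747
```

{"op": "drive_tool", "data": {
  "grip": [-0.75, -0.75, -0.75, -0.75, -0.75],
  "slide": [
    [0, 0, 0],
    [0, 0, 0],
    [0, 0, 4],
    [0, 0, 4],
    [0, 0, 0]
  ],
  "turn": [0.183, 0.183, 0, 0, 0]
}}

```text
time_s: 1.72
ee_pos: [0.5587, -0.4222, 0.1138]
orientation: [-0.655, 0.756, 0.004, -0.001]
wrist_force: [-0.2, 0.9, 0.3]
opening: 0.0748
```

Run:
```python
from h import *
plan((.561,-.424,-.003,-98.2))
p,d,c=grab('wrist');save('w1.png',p);print(d[187,254])
```

```text
t 1.725 at [ 0.5587 -0.4222  0.1138] yaw -98.2 F [-0.2  0.9  0.3] open 0.0748
slide [ 0.14 -0.25 11.68] turn 0.0 | slide if turned first [ 0.14 -0.25 11.68]
0.2921838
```

View pics/w1.png

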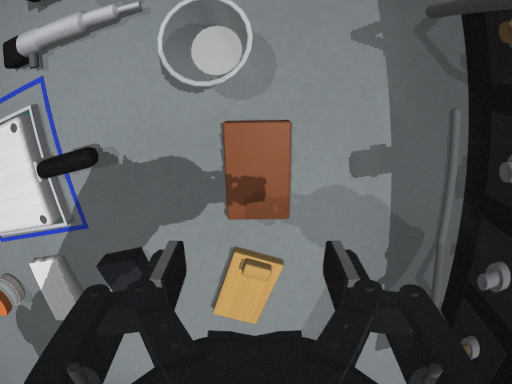

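The wrist view shows the plate centred at about (257,170), square to the jaws, with the lug slab just behind it. I'll check that position against the calibration.

```bash
cat >> h.py <<'E'
from scipy.spatial.transform import Rotation as Rn
def wpix(u,v,z,o=None):
    o=o or telemetry.get_obs(); c=cams.get_calibration('wrist'); M=np.array(c['mount']); R=Rn.from_quat(o['orientation']).as_matrix()
    a=np.array([(u-c['cx'])/c['fx'],(v-c['cy'])/c['fy']]); r=np.hypot(*a)+1e-12
    ray=R@M[:3,:3]@np.r_[a/r*np.sin(r),np.cos(r)]; org=R@M[:3,3]+o['ee_pos']
    return org+ray*(z-org[2])/ray[2]
E
python3 - <<'E'
from h import *
q=[wpix(u,v,.014) for u,v in [(224,121),(291,121),(290,219),(228,219)]]; print(np.round(q,4),np.mean(q,0).round(4))
print('lug',np.mean([wpix(u,v,.014) for u,v in [(233,248),(283,262),(257,322),(214,312)]],0).round(4))
print('tray stub end',wpix(97,157,.043).round(4))
E
```

```text
[[ 0.617  -0.4027  0.014 ]
 [ 0.6082 -0.465   0.014 ]
 [ 0.5078 -0.4533  0.014 ]
 [ 0.517  -0.3895  0.014 ]] [ 0.5625 -0.4277  0.014 ]
lug [ 0.423  -0.3939  0.014 ]
tray stub end [ 0.6091 -0.2794  0.043 ]
```

{"op": "drive_tool", "data": {
  "grip": [-0.75, -0.75, -0.75, -0.75, -0.75, -0.75],
  "slide": [
    [0.48, -0.4, 3],
    [0, 0, 3],
    [0, 0, 3],
    [0, 0, 1.3],
    [0, 0, 1.2],
    [0, 0, 0]
  ],
  "turn": [0, 0, 0, 0, 0, 0]
}}

```text
time_s: 2.52
ee_pos: [0.5648, -0.4299, 0.003]
orientation: [-0.655, 0.756, -0.0, 0.0]
wrist_force: [-0.2, 0.6, -0.7]
opening: 0.0746
```

{"op": "drive_tool", "data": {
  "grip": [1, 1, 1, 1, 1],
  "slide": [
    [0, 0, 0],
    [0, 0, 0],
    [0, 0, 0],
    [0, 0, 0],
    [0, 0, 0]
  ],
  "turn": [0, 0, 0, 0, 0]
}}

```text
time_s: 3.15
ee_pos: [0.5646, -0.4298, 0.0028]
orientation: [-0.655, 0.756, -0.0, 0.0]
wrist_force: [-0.7, -0.0, -0.5]
opening: 0.0004
```

{"op": "drive_tool", "data": {
  "grip": [1, 1, 1, 1, 1, 1],
  "slide": [
    [0, 0, -2],
    [0, 0, -3],
    [0, 0, -3],
    [0, 0, -3],
    [0, 0, -1],
    [0, 0, 0]
  ],
  "turn": [0, 0, 0, 0, 0, 0]
}}

```text
time_s: 3.9
ee_pos: [0.565, -0.4301, 0.1238]
orientation: [-0.655, 0.756, -0.001, 0.0]
wrist_force: [-0.9, 0.0, -0.8]
opening: 0.0001
```

Run:
```python
from h import *
plan((.604,-.115,.12,-88),(.604,-.115,.031,-88))
```

```text
t 3.9 at [ 0.565  -0.4301  0.1238] yaw -98.2 F [-0.9  0.  -0.8] open 0.0001
slide [-31.74   0.63   0.38] turn -0.178 | slide if turned first [-31.35  -5.     0.38]
slide [0.  0.  8.9] turn -0.0 | slide if turned first [0.  0.  8.9]
```

Run:
```python
from h import *
p,d,c=grab('wrist');save('w2.png',p)
```

```text
(no output)
```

View pics/w2.png

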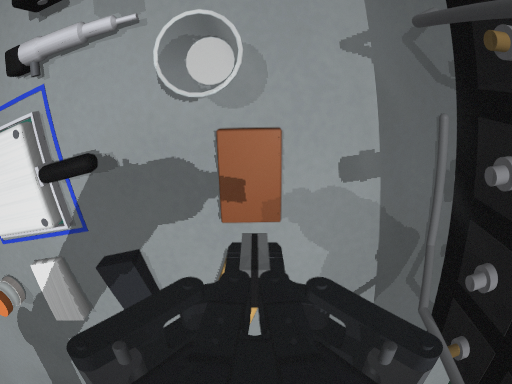

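Run:
```python
from h import *
o=telemetry.get_obs()
q=[wpix(u,v,.014) for u,v in [(218,128),(281,129),(281,221),(221,221)]]; print(np.round(q,4),np.mean(q,0).round(4),o['ee_pos'])
p,d,c=grab('wrist');M=np.array(c['mount']);R=Rn.from_quat(o['orientation']).as_matrix()
for u,v in [(250,160),(300,160),(190,200),(254,236),(254,240),(254,245)]:
    a=np.array([(u-c['cx'])/c['fx'],(v-c['cy'])/c['fy']]);r=np.hypot(*a)+1e-9
    k=np.r_[a/r*np.tan(r),1]*d[v,u]; print(u,v,d[v,u],'tool',(M[:3,:3]@k+M[:3,3]).round(4),'world',(R@(M[:3,:3]@k+M[:3,3])+o['ee_pos']).round(4))
```

```text
[[ 0.6147 -0.4011  0.014 ]
 [ 0.6049 -0.461   0.014 ]
 [ 0.5081 -0.4499  0.014 ]
 [ 0.5171 -0.3866  0.014 ]] [ 0.5612 -0.4246  0.014 ] [ 0.56428384 -0.42952744  0.12246213]
250 160 0.2924012 tool [-0.0045 -0.0137  0.1086] world [ 0.5785 -0.427   0.0138]
300 160 0.3065891 tool [ 0.0474 -0.0106  0.1225] world [ 5.679e-01 -4.779e-01 -1.000e-04]
190 200 0.3206135 tool [-0.0707  0.0342  0.1219] world [ 0.5405 -0.3546  0.0006]
254 236 0.15194626 tool [-0.0005 -0.0108 -0.0411] world [ 0.575  -0.4306  0.1635]
254 240 0.1482858 tool [-0.0005 -0.0106 -0.045 ] world [ 0.5749 -0.4306  0.1675]
254 245 0.14380807 tool [-0.0005 -0.0105 -0.0498] world [ 0.5748 -0.4305  0.1723]
```

Run:
```python
from h import *
p,d,c=grab('wrist');M=np.array(c['mount'])
for u in (235,245,262,272):
  for v in (226,232,238,250,262,275):
    a=np.array([(u-c['cx'])/c['fx'],(v-c['cy'])/c['fy']]);r=np.hypot(*a)+1e-9
    print(u,v,d[v,u].round(4),(M[:3,:3]@(np.r_[a/r*np.tan(r),1]*d[v,u])+M[:3,3]).round(4),p[v,u])
```

```text
235 226 0.3308 [-0.0218  0.0653  0.1218] [137 143 145]
235 232 0.3336 [-0.0221  0.0731  0.1221] [133 140 141]
235 238 0.336 [-0.0223  0.0808  0.1219] [134 141 143]
235 250 0.1471 [-0.0101 -0.0063 -0.0478] [26 28 30]
235 262 0.1364 [-0.0094 -0.0065 -0.0591] [27 28 30]
235 275 0.1158 [-0.0081 -0.0131 -0.0785] [22 27 29]
245 226 0.3303 [-0.0106  0.065   0.1214] [134 141 143]
245 232 0.3329 [-0.0107  0.0727  0.1215] [137 142 145]
245 238 0.1495 [-0.0051 -0.011  -0.0436] [84 86 87]
245 250 0.1387 [-0.0048 -0.0108 -0.0551] [84 86 87]
245 262 0.1286 [-0.0045 -0.011  -0.0658] [83 85 86]
245 275 0.1186 [-0.0042 -0.0114 -0.0761] [25 25 28]
262 226 0.3304 [0.0084 0.065  0.1214] [138 145 145]
262 232 0.3335 [0.0085 0.073  0.1221] [137 143 145]
262 238 0.1494 [ 0.0036 -0.011  -0.0437] [89 90 92]
262 250 0.1393 [ 0.0033 -0.0105 -0.0546] [89 92 92]
262 262 0.1291 [ 0.0031 -0.0107 -0.0653] [83 86 88]
262 275 0.1176 [ 0.0028 -0.0121 -0.077 ] [29 30 32]
272 226 0.331 [0.0196 0.0654 0.122 ] [138 144 147]
272 232 0.3323 [0.0198 0.0724 0.121 ] [137 143 144]
272 238 0.3366 [0.0201 0.081  0.1225] [139 145 146]
272 250 0.1468 [ 0.0085 -0.0065 -0.0481] [29 30 31]
272 262 0.1362 [ 0.0079 -0.0066 -0.0592] [28 30 32]
272 275 0.1157 [ 0.0067 -0.0132 -0.0787] [27 29 29]
```

The wrist depth shows the shut pads ending about 41 mm behind the reported TCP, so the fingers closed above the plate and it was not disturbed. I'll reopen and go lower in small steps, watching the force.

{"op": "drive_tool", "data": {
  "grip": [-0.75, -0.75, -0.75, -0.75, -0.75, -0.75, -0.75, -0.75],
  "slide": [
    [0, 0, 0],
    [0, 0, 0],
    [-0.3, 0.28, 3],
    [0, 0, 4],
    [0, 0, 4],
    [0, 0, 3],
    [0, 0, 1],
    [0, 0, 0]
  ],
  "turn": [0, 0, 0, 0, 0, 0, 0, 0]
}}

```text
time_s: 5.05
ee_pos: [0.5621, -0.4264, -0.0275]
orientation: [-0.655, 0.756, 0.0, -0.0]
wrist_force: [0.3, 0.4, 0.2]
opening: 0.0746
```

```bash
cat >> h.py <<'E'
def tips():
    p,d,c=grab('wrist');M=np.array(c['mount']);v,u=np.indices(d.shape)
    a=np.stack([(u-c['cx'])/c['fx'],(v-c['cy'])/c['fy']],-1);r=np.hypot(a[...,0],a[...,1])+1e-9
    k=np.concatenate([a*(np.tan(r)/r)[...,None],np.ones_like(r)[...,None]],-1)*d[...,None]
    return p,d,k@M[:3,:3].T+M[:3,3]
E
python3 - <<'E'
from h import *
o=telemetry.get_obs();plan((.562,-.426,-.044,-98.2))
p,d,T=tips();save('w3.png',p)
# finger pixels: tool z profile
m=(d>0)&(abs(T[...,1])<.02)&(abs(T[...,0])<.07)&(T[...,2]>-.09)
for u in range(130,385,12):
    q=m[:,u]
    if q.any(): v=np.where(q)[0]; i=v[np.argmax(T[v,u,2])]; print(u,i,T[i,u].round(4),round(o['ee_pos'][2]-T[i,u,2],4))
E
```

```text
t 5.05 at [ 0.5621 -0.4264 -0.0275] yaw -98.2 F [0.3 0.4 0.2] open 0.0746
slide [-0.04  0.02  1.65] turn -0.0 | slide if turned first [-0.04  0.02  1.65]
130 287 [-0.0508 -0.0104 -0.0868] 0.0592
142 224 [-0.0666 -0.0093 -0.0265] -0.001
154 250 [-0.0617  0.0085 -0.0262] -0.0014
166 233 [-0.052  -0.0041 -0.027 ] -0.0006
178 222 [-0.0441 -0.0111 -0.0263] -0.0013
190 230 [-0.0374 -0.0062 -0.0264] -0.0012
202 252 [-0.0286 -0.0001 -0.0403] 0.0128
214 262 [-0.0224  0.006  -0.0406] 0.013
226 278 [-0.0163  0.0172 -0.0401] 0.0126
238 274 [-0.0094  0.0142 -0.0401] 0.0126
250 223 [-0.0025 -0.018  -0.0406] 0.0131
262 226 [ 0.0036 -0.0162 -0.0404] 0.0128
274 239 [ 0.0099 -0.0085 -0.0403] 0.0127
286 222 [ 0.0158 -0.0182 -0.04  ] 0.0124
298 261 [ 0.0235  0.0055 -0.0405] 0.0129
310 264 [ 0.0335  0.0168 -0.0271] -0.0005
322 250 [ 0.0401  0.0074 -0.0264] -0.0012
334 216 [ 0.0449 -0.0152 -0.0268] -0.0008
346 247 [ 0.0549  0.0057 -0.0267] -0.0009
358 209 [ 0.0592 -0.019  -0.0262] -0.0014
370 210 [ 0.0667 -0.0184 -0.0266] -0.0009
382 293 [ 0.053  -0.0063 -0.086 ] 0.0584
```

{"op": "drive_tool", "data": {
  "grip": [-0.75, -0.75, -0.75],
  "slide": [
    [0, 0, 0.8],
    [0, 0, 0.8],
    [0, 0, 0]
  ],
  "turn": [0, 0, 0]
}}

```text
time_s: 5.48
ee_pos: [0.5628, -0.4269, -0.0426]
orientation: [-0.655, 0.756, -0.001, 0.0]
wrist_force: [-0.1, 0.4, 4.1]
opening: 0.0748
```

{"op": "drive_tool", "data": {
  "grip": [1, 1, 1, 1],
  "slide": [
    [0, 0, 0],
    [0, 0, 0],
    [0, 0, 0],
    [0, 0, 0]
  ],
  "turn": [0, 0, 0, 0]
}}

```text
time_s: 5.98
ee_pos: [0.5642, -0.4279, -0.0393]
orientation: [-0.655, 0.756, -0.002, 0.001]
wrist_force: [-2.1, 1.8, 19.3]
opening: 0.0631
```

{"op": "drive_tool", "data": {
  "grip": [1, 1, 1, 1, 1],
  "slide": [
    [0, 0, -1],
    [0, 0, -3],
    [0, 0, -3],
    [0, 0, -3],
    [0, 0, 0]
  ],
  "turn": [0, 0, 0, 0, 0]
}}

```text
time_s: 6.6
ee_pos: [0.5637, -0.4276, 0.059]
orientation: [-0.655, 0.756, -0.002, 0.0]
wrist_force: [-0.5, 0.2, -1.8]
opening: 0.0633
```

Run:
```python
from h import *
plan((.604,-.115,.06,-88),(.604,-.115,-.005,-88))
```

```text
t 6.6 at [ 0.5637 -0.4276  0.059 ] yaw -98.2 F [-0.5  0.2 -1.8] open 0.0633
slide [-31.52   0.47  -0.1 ] turn -0.178 | slide if turned first [-31.1   -5.12  -0.1 ]
slide [0.  0.  6.5] turn -0.0 | slide if turned first [0.  0.  6.5]
```

{"op": "drive_tool", "data": {
  "grip": [1, 1, 1, 1, 1, 1, 1, 1],
  "slide": [
    [-3, 0.1, 0],
    [-5, 0.1, 0],
    [-5, 0.1, 0],
    [-5, 0.1, 0],
    [-5, 0.1, 0],
    [-5, 0, 0],
    [-3.5, 0, 0],
    [0, 0, 0]
  ],
  "turn": [0, 0, 0, 0, 0, 0, 0, -0.178]
}}

```text
time_s: 7.6
ee_pos: [0.6017, -0.1077, 0.0547]
orientation: [0.723, -0.69, -0.002, -0.0]
wrist_force: [0.1, -0.6, -1.7]
opening: 0.0627
```

Run:
```python
from h import *
o=telemetry.get_obs();plan((.604,-.115,-.005,-88))
p,d,T=tips();save('w4.png',p)
R=Rn.from_quat(o['orientation']).as_matrix();W=T@R.T+o['ee_pos']
m=(p.min(-1)>140)&(abs(W[...,2]-.032)<.004)&(d>0)
P=W[m];print(m.sum(),P.min(0),P.max(0),cv2.minAreaRect((P[:,:2]*1000).astype(np.float32)))
```

```text
t 7.6 at [ 0.6017 -0.1077  0.0547] yaw -87.3 F [ 0.1 -0.6 -1.7] open 0.0627
slide [ 0.74 -0.2   5.97] turn 0.012 | slide if turned first [ 0.73 -0.21  5.97]
13110 [ 0.41707671 -0.27395827  0.02800201] [0.75807514 0.00878999 0.03599906] ((617.8173217773438, -111.99050903320312), (160.78439331054688, 416.78094482421875), 42.89659118652344)
```

View pics/w4.png

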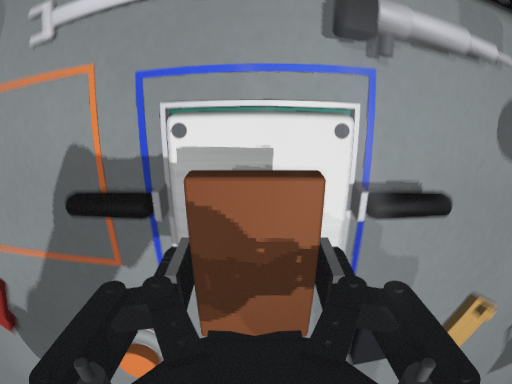

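The wrist view shows the held plate over the tray, with the stub ends at (66,205) and (452,205), the cover's far corners near (168,112) and (355,112), and the blue square around it.

Run:
```python
from h import *
for n,u,v,z in [('stubL',66,205,.036),('stubR',452,205,.036),('covL',169,113,.032),('covR',355,113,.032),('blueL',139,73,0),('blueR',374,71,0),('orTop',93,68,0),('orBot',119,262,0)]: print(n,wpix(u,v,z).round(4))
```

```text
stubL [0.5944 0.0453 0.036 ]
stubR [ 0.6105 -0.2766  0.036 ]
covL [ 0.6672 -0.0488  0.032 ]
covR [ 0.6742 -0.1764  0.032 ]
blueL [ 0.6971 -0.0136  0.    ]
blueR [ 0.7085 -0.2009  0.    ]
orTop [0.7041 0.03   0.    ]
orBot [0.5188 0.0216 0.    ]
```

{"op": "drive_tool", "data": {
  "grip": [1, 1, 1, 1, 1, 1],
  "slide": [
    [0.8, -0.3, 1.5],
    [0, 0, 2],
    [0, 0, 1],
    [0, 0, 0.8],
    [0, 0, 0.5],
    [0, 0, 0]
  ],
  "turn": [0, 0, 0, 0, 0, 0]
}}

```text
time_s: 8.4
ee_pos: [0.6054, -0.1217, -0.0015]
orientation: [0.719, -0.695, -0.0, 0.0]
wrist_force: [-0.2, 1.2, -2.0]
opening: 0.0627
```

{"op": "drive_tool", "data": {
  "grip": [1, 1, 1, -0.7, -0.7, -0.7],
  "slide": [
    [-0.6, 0, 0],
    [0, 0, 0.4],
    [0, 0, 0],
    [0, 0, 0],
    [0, 0, 0],
    [0, 0, 0]
  ],
  "turn": [0, 0, 0, 0, 0, 0]
}}

```text
time_s: 9.15
ee_pos: [0.6055, -0.116, -0.0051]
orientation: [0.719, -0.695, 0.0, -0.0]
wrist_force: [0.4, -0.7, 0.5]
opening: 0.0726
```

{"op": "drive_tool", "data": {
  "grip": [-0.7, -0.7, -0.7, -0.7, -0.7],
  "slide": [
    [0, 0, -2],
    [0, 0, -4],
    [0, 0, -4],
    [0, 0, -1],
    [0, 0, 0]
  ],
  "turn": [0, 0, 0, 0, 0]
}}

```text
time_s: 9.78
ee_pos: [0.6058, -0.1159, 0.1061]
orientation: [0.719, -0.695, 0.001, -0.001]
wrist_force: [-0.4, 0.1, 0.3]
opening: 0.0727
```

```bash
cat >> h.py <<'E'
def wfit(x,y,lo,hi,R=.065,col=None):
    o=telemetry.get_obs();p,d,T=tips();W=T@Rn.from_quat(o['orientation']).as_matrix().T+o['ee_pos'];W[d<=0]=9
    r=fit(W,p,x,y,lo,hi,R,col);print(*r[:-1]);return r
def sfit(x,y,lo,hi,R=.065,col=None,n='side'):
    p,d,c=grab(n);r=fit(cloud(d,c),p,x,y,lo,hi,R,col);print(n,*r[:-1]);return r
E
python3 - <<'E'
from h import *
wfit(.603,-.116,.039,.052)
for n in('side','scene'): sfit(.423,.27,.009,.024,n=n)
plan((.424,.271,.06,-111.6),(.424,.271,-.038,-111.6))
E
```

```text
[ 601.6 -115.3] [101.  64.] 1.9 slope [-2.0000e-03  4.6058e+01] 8196
side [422.8 267.5] [70.5 99.4] -21.2 slope [5.0000e-03 1.6901e+01] 954
scene [419.3 264. ] [ 71.9 100.6] -22.4 slope [-1.2000e-02  1.5588e+01] 237
t 9.925 at [ 0.6043 -0.1156  0.1036] yaw -88.0 F [-0.1 -0.   0. ] open 0.0728
slide [-39.26  16.67   4.36] turn 0.412 | slide if turned first [-29.31  30.99   4.36]
slide [0.  0.  9.8] turn -0.0 | slide if turned first [0.  0.  9.8]
```

{"op": "drive_tool", "data": {
  "grip": [-0.7, -0.7, -0.7, -0.7, -0.7, -0.7, -0.7, -0.7],
  "slide": [
    [-4.9, 2.08, 0],
    [-4.9, 2.08, 0],
    [-4.9, 2.08, 0],
    [-4.9, 2.08, 0],
    [-4.9, 2.08, 0],
    [-4.9, 2.08, 0],
    [-4.9, 2.08, 0],
    [-4.9, 2.08, 0]
  ],
  "turn": [0, 0, 0, 0, 0, 0, 0, 0]
}}

```text
time_s: 10.92
ee_pos: [0.4239, 0.2711, 0.1037]
orientation: [0.719, -0.695, -0.0, 0.001]
wrist_force: [-0.8, 0.2, 0.8]
opening: 0.0725
```

{"op": "drive_tool", "data": {
  "grip": [-0.7, -0.7, -0.7, -0.7, -0.7, -0.7],
  "slide": [
    [0, 0, 0],
    [0, 0, 0],
    [0, 0, 0],
    [0, 0, 3],
    [0, 0, 0],
    [0, 0, 0]
  ],
  "turn": [0.137, 0.137, 0.137, 0, 0, 0]
}}

```text
time_s: 11.68
ee_pos: [0.4253, 0.2699, 0.0747]
orientation: [-0.562, 0.827, -0.0, -0.0]
wrist_force: [0.3, -0.6, -0.1]
opening: 0.0724
```

Run:
```python
from h import *
wfit(.421,.266,.009,.024)
plan((.4235,.2705,-.038,-111.6))
```

```text
[421.7 266.9] [70.1 97.1] -21.9 slope [ 0.    16.095] 7791
t 11.725 at [0.4257 0.2701 0.0751] yaw -111.6 F [-0.   0.8  0.5] open 0.0723
slide [ 0.04  0.22 11.31] turn 0.001 | slide if turned first [ 0.04  0.22 11.31]
```

{"op": "drive_tool", "data": {
  "grip": [-0.7, -0.7, -0.7, -0.7, -0.7],
  "slide": [
    [-0.15, 0.2, 4],
    [0, 0, 4],
    [0, 0, 2],
    [0, 0, 1.2],
    [0, 0, 0]
  ],
  "turn": [0, 0, 0, 0, 0]
}}

```text
time_s: 12.35
ee_pos: [0.4242, 0.2722, -0.0373]
orientation: [-0.562, 0.827, -0.0, -0.0]
wrist_force: [0.7, -0.4, -0.1]
opening: 0.0724
```

{"op": "drive_tool", "data": {
  "grip": [1, 1, 1, 1],
  "slide": [
    [0, 0, 0],
    [0, 0, 0],
    [0, 0, 0],
    [0, 0, 0]
  ],
  "turn": [0, 0, 0, 0]
}}

```text
time_s: 12.85
ee_pos: [0.4246, 0.2725, -0.0362]
orientation: [-0.562, 0.827, -0.0, 0.001]
wrist_force: [-0.6, 0.1, 6.8]
opening: 0.0569
```

{"op": "drive_tool", "data": {
  "grip": [1, 1, 1, 1, 1, 1, 1, 1],
  "slide": [
    [0, 0, -1],
    [0, 0, -4],
    [0, 0, -5],
    [0, 0, -3.5],
    [0, 0, 0],
    [0, 0, 0],
    [0, 0, 0],
    [0, 0, 0]
  ],
  "turn": [0, 0, 0, 0, -0.137, -0.137, -0.138, 0]
}}

```text
time_s: 13.85
ee_pos: [0.4239, 0.2722, 0.0982]
orientation: [0.719, -0.695, -0.0, -0.0]
wrist_force: [-0.2, 1.2, -3.3]
opening: 0.0574
```

Run:
```python
from h import *
plan((.602,-.1155,.1,-88),(.602,-.1155,.012,-88))
```

```text
t 13.85 at [0.4239 0.2722 0.0982] yaw -88.0 F [-0.2  1.2 -3.3] open 0.0574
slide [ 39.36 -16.47  -0.18] turn -0.001 | slide if turned first [ 39.36 -16.45  -0.18]
slide [0.  0.  8.8] turn -0.0 | slide if turned first [0.  0.  8.8]
```

{"op": "drive_tool", "data": {
  "grip": [1, 1, 1, 1, 1, 1, 1, 1],
  "slide": [
    [3.4, -1.45, 0],
    [5.5, -2.3, 0],
    [5.7, -2.4, 0],
    [5.7, -2.4, 0],
    [5.7, -2.4, 0],
    [5.7, -2.4, 0],
    [4.6, -1.9, 0],
    [3.06, -1.2, 0]
  ],
  "turn": [0, 0, 0, 0, 0, 0, 0, 0]
}}

```text
time_s: 14.85
ee_pos: [0.6028, -0.1187, 0.0977]
orientation: [0.718, -0.696, 0.001, 0.001]
wrist_force: [0.8, 0.6, -2.6]
opening: 0.0574
```

{"op": "drive_tool", "data": {
  "grip": [1, 1, 1, 1, 1, 1],
  "slide": [
    [0, 0, 3],
    [0, 0, 3],
    [0, 0, 1.5],
    [0, 0, 0.8],
    [0, 0, 0],
    [0, 0, 0]
  ],
  "turn": [0, 0, 0, 0, 0, 0]
}}

```text
time_s: 15.6
ee_pos: [0.6034, -0.1153, 0.0158]
orientation: [0.72, -0.694, 0.001, -0.001]
wrist_force: [0.5, 0.4, -3.2]
opening: 0.0571
```

{"op": "drive_tool", "data": {
  "grip": [1, 1, -0.7, -0.7, -0.7, -0.7, -0.7, -0.7],
  "slide": [
    [0, 0, 0.45],
    [0, 0, 0],
    [0, 0, 0],
    [0, 0, 0],
    [0, 0, 0],
    [0, 0, -3],
    [0, 0, -5],
    [0, 0, 0]
  ],
  "turn": [0, 0, 0, 0, 0, 0, 0, 0]
}}

```text
time_s: 16.6
ee_pos: [0.6059, -0.116, 0.0943]
orientation: [0.72, -0.694, 0.004, -0.002]
wrist_force: [0.3, -0.2, -0.2]
opening: 0.0727
```

Run:
```python
from h import *
wfit(.603,-.116,.055,.069)
plan((.438,-.254,.09,-82.5),(.438,-.254,-.037,-82.5))
```

```text
[ 602.1 -120.8] [96.8 70.8] 1.8 slope [-1.0000e-03  6.2064e+01] 9324
t 16.65 at [ 0.6041 -0.1155  0.0922] yaw -87.9 F [ 0.  -0.  -0.2] open 0.0722
slide [13.25 17.1   0.22] turn -0.095 | slide if turned first [11.56 18.28  0.22]
slide [ 0.   0.  12.7] turn -0.0 | slide if turned first [ 0.   0.  12.7]
```

{"op": "drive_tool", "data": {
  "grip": [-0.7, -0.7, -0.7, -0.7, -0.7, -0.7, -0.7],
  "slide": [
    [2.65, 3.42, 0],
    [2.65, 3.42, 0],
    [2.65, 3.42, 0],
    [2.65, 3.42, 0],
    [2.65, 3.42, 0],
    [0, 0, 0.5],
    [0, 0, 0]
  ],
  "turn": [0, 0, 0, 0, 0, -0.095, 0]
}}

```text
time_s: 17.52
ee_pos: [0.4354, -0.2535, 0.0843]
orientation: [0.751, -0.66, -0.001, 0.0]
wrist_force: [0.9, -0.6, 0.4]
opening: 0.0725
```

Run:
```python
from h import *
r=wfit(.438,-.254,.012,.035); wfit(.43,-.119,.012,.035)
c=r[0]/1000; plan((c[0],c[1],-.037,-90+r[2]))
```

```text
[ 438.5 -252. ] [91.  56.4] 7.2 slope [ 0.099 23.002] 6583
[ 432.8 -117.7] [97.  61.5] 4.7 slope [-0.118 21.761] 6161
t 17.625 at [ 0.4364 -0.2531  0.0847] yaw -82.6 F [ 0.6 -0.9  1.1] open 0.0724
slide [-0.08 -0.22 12.17] turn 0.004 | slide if turned first [-0.08 -0.22 12.17]
```

{"op": "drive_tool", "data": {
  "grip": [-0.7, -0.7, -0.7, -0.7, -0.7],
  "slide": [
    [-0.08, -0.2, 4],
    [0, 0, 4],
    [0, 0, 2.5],
    [0, 0, 1.4],
    [0, 0, 0]
  ],
  "turn": [0, 0, 0, 0, 0]
}}

```text
time_s: 18.25
ee_pos: [0.4381, -0.2521, -0.0344]
orientation: [0.752, -0.659, -0.001, 0.0]
wrist_force: [-0.7, 0.1, -0.4]
opening: 0.0728
```

{"op": "drive_tool", "data": {
  "grip": [1, 1, 1, 1],
  "slide": [
    [0, 0, 0],
    [0, 0, 0],
    [0, 0, 0],
    [0, 0, 0]
  ],
  "turn": [0, 0, 0, 0]
}}

```text
time_s: 18.75
ee_pos: [0.4391, -0.253, -0.0328]
orientation: [0.752, -0.659, 0.001, -0.0]
wrist_force: [-0.8, 0.8, 6.3]
opening: 0.055
```

{"op": "drive_tool", "data": {
  "grip": [1, 1, 1, 1, 1, 1, 1],
  "slide": [
    [0, 0, -1],
    [0, 0, -4],
    [0, 0, -5],
    [0, 0, -5],
    [0, 0, 0],
    [0, 0, 0],
    [0, 0, 0]
  ],
  "turn": [0, 0, 0, 0, 0.09, 0, 0]
}}

```text
time_s: 19.62
ee_pos: [0.4375, -0.2522, 0.1157]
orientation: [0.722, -0.692, -0.001, 0.0]
wrist_force: [-0.1, -0.7, -3.7]
opening: 0.0551
```

Run:
```python
from h import *
plan((.602,-.1155,.115,-88),(.602,-.1155,.0285,-88))
```

```text
t 19.625 at [ 0.4375 -0.2522  0.1157] yaw -87.6 F [-0.1 -0.7 -3.7] open 0.0551
slide [-12.96 -17.02   0.07] turn 0.007 | slide if turned first [-13.09 -16.92   0.07]
slide [0.   0.   8.65] turn -0.0 | slide if turned first [0.   0.   8.65]
```

{"op": "drive_tool", "data": {
  "grip": [1, 1, 1, 1, 1, 1, 1, 1],
  "slide": [
    [-2, -2.6, 0],
    [-3.5, -4.6, 0],
    [-3.5, -4.6, 0],
    [-2.5, -3.3, 0],
    [-1.46, -1.9, 3],
    [0, 0, 3.3],
    [0, 0, 1.5],
    [0, 0, 0]
  ],
  "turn": [0, 0, 0, 0, 0, 0, 0, 0]
}}

```text
time_s: 20.62
ee_pos: [0.6013, -0.1166, 0.0368]
orientation: [0.721, -0.693, -0.001, 0.001]
wrist_force: [-0.6, 0.2, -2.2]
opening: 0.055
```

{"op": "drive_tool", "data": {
  "grip": [1, 1],
  "slide": [
    [0, 0, 0.3],
    [0, 0, 0]
  ],
  "turn": [0, 0]
}}

```text
time_s: 20.88
ee_pos: [0.6035, -0.1167, 0.0362]
orientation: [0.721, -0.693, 0.001, -0.001]
wrist_force: [-0.1, -0.3, -2.0]
opening: 0.0553
```

{"op": "drive_tool", "data": {
  "grip": [1, 1, 1],
  "slide": [
    [0, 0, 0.4],
    [0, 0, 0],
    [0, 0, 0]
  ],
  "turn": [0, 0, 0]
}}

```text
time_s: 21.25
ee_pos: [0.6029, -0.1163, 0.0313]
orientation: [0.721, -0.693, 0.0, -0.0]
wrist_force: [-0.1, 0.1, -2.8]
opening: 0.0551
```

{"op": "drive_tool", "data": {
  "grip": [1, -0.7, -0.7, -0.7, -0.7, -0.7, -0.7, -0.7],
  "slide": [
    [0, 0, 0.1],
    [0, 0, 0],
    [0, 0, 0],
    [0, 0, 0],
    [0, 0, -3],
    [0, 0, -5],
    [0, 0, 0],
    [0, 0, 0]
  ],
  "turn": [0, 0, 0, 0, 0, 0, 0, 0]
}}

```text
time_s: 22.25
ee_pos: [0.6026, -0.1161, 0.1102]
orientation: [0.721, -0.693, -0.0, -0.0]
wrist_force: [-0.8, -0.7, -0.9]
opening: 0.0732
```

Run:
```python
from h import *
wfit(.603,-.116,.074,.096)
plan((.4325,-.118,.10,-85.3),(.4325,-.118,-.034,-85.3))
```

```text
[ 602.3 -115.7] [90.7 56.3] 1.8 slope [ 0.095 84.927] 8461
t 22.3 at [ 0.602  -0.116   0.1095] yaw -87.7 F [0.5 1.  0.1] open 0.0724
slide [-0.49 16.95  0.95] turn -0.041 | slide if turned first [-1.19 16.91  0.95]
slide [ 0.   0.  13.4] turn -0.0 | slide if turned first [ 0.   0.  13.4]
```

{"op": "drive_tool", "data": {
  "grip": [-0.75, -0.75, -0.75, -0.75, -0.75, -0.75, -0.75, -0.75],
  "slide": [
    [-0.12, 4.25, 0],
    [-0.12, 4.25, 0],
    [-0.12, 4.25, 0],
    [-0.12, 4.2, 0],
    [0, 0, 3],
    [0, 0, 4],
    [0, 0, 0],
    [0, 0, 0]
  ],
  "turn": [0, 0, 0, 0, -0.041, 0, 0, 0]
}}

```text
time_s: 23.3
ee_pos: [0.4332, -0.1185, 0.0404]
orientation: [0.735, -0.678, -0.0, 0.0]
wrist_force: [-0.2, -0.8, 0.9]
opening: 0.0748
```

Run:
```python
from h import *
plan((.4325,-.118,-.034,-85.3))
```

```text
t 23.3 at [ 0.4332 -0.1185  0.0404] yaw -85.3 F [-0.2 -0.8  0.9] open 0.0748
slide [-0.05  0.06  7.44] turn -0.001 | slide if turned first [-0.05  0.06  7.44]
```

{"op": "drive_tool", "data": {
  "grip": [-0.75, -0.75, -0.75, -0.75, 1, 1, 1, 1],
  "slide": [
    [0, 0, 3.5],
    [0, 0, 2.5],
    [0, 0, 1.3],
    [0, 0, 0],
    [0, 0, 0],
    [0, 0, 0],
    [0, 0, 0],
    [0, 0, 0]
  ],
  "turn": [0, 0, 0, 0, 0, 0, 0, 0]
}}

```text
time_s: 24.3
ee_pos: [0.4319, -0.1161, -0.0179]
orientation: [0.735, -0.678, -0.005, -0.001]
wrist_force: [0.2, -0.5, 8.3]
opening: 0.0576
```

{"op": "drive_tool", "data": {
  "grip": [1, 1, 1, 1, 1, 1, 1],
  "slide": [
    [0, 0, -1],
    [0, 0, -4],
    [0, 0, -5],
    [0, 0, -5],
    [0, 0, -2],
    [0, 0, 0],
    [0, 0, 0]
  ],
  "turn": [0, 0, 0, 0, 0.045, 0, 0]
}}

```text
time_s: 25.18
ee_pos: [0.4313, -0.1162, 0.1498]
orientation: [0.72, -0.694, -0.008, 0.001]
wrist_force: [0.3, -0.0, -3.2]
opening: 0.0571
```

Run:
```python
from h import *
plan((.602,-.1155,.135,-88),(.602,-.1155,.054,-88))
```

```text
t 25.175 at [ 0.4313 -0.1162  0.1498] yaw -87.9 F [ 0.3 -0.  -3.2] open 0.0571
slide [  0.56 -17.06   1.48] turn 0.002 | slide if turned first [  0.52 -17.06   1.48]
slide [0.  0.  8.1] turn -0.0 | slide if turned first [0.  0.  8.1]
```

The bright taper is held, but the grip happened about 16 mm higher than commanded, so I'm looking before placing it.

Run:
```python
from h import *
p,d,T=tips();save('w5.png',p)
for u,v in [(250,150),(250,190),(250,230),(250,260),(250,290),(220,230),(280,230),(190,240),(320,240)]: print(u,v,T[v,u].round(4))
```

```text
250 150 [-0.0051 -0.0152  0.1496]
250 190 [-0.0026 -0.0342 -0.0358]
250 230 [-0.0027 -0.0122 -0.0369]
250 260 [-0.0027  0.0041 -0.0409]
250 290 [-0.0028  0.0229 -0.0436]
220 230 [-0.0185 -0.0124 -0.0374]
280 230 [ 0.0132 -0.012  -0.0367]
190 240 [-0.0331 -0.0108 -0.046 ]
320 240 [ 0.0329 -0.011  -0.0465]
```

View pics/w5.png

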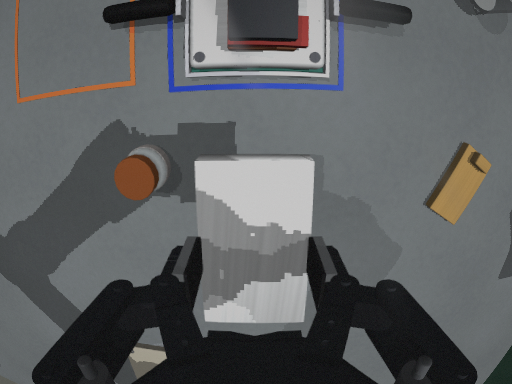

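Only the top few millimetres are gripped, because the descent was blocked early. I'll set it back down at the same spot and regrasp.

{"op": "drive_tool", "data": {
  "grip": [1, 1, 1, 1, 1, 1],
  "slide": [
    [0, 0, 4],
    [0, 0, 5],
    [0, 0, 4],
    [0, 0, 2],
    [0, 0, 1.3],
    [0, 0, 0]
  ],
  "turn": [0, 0, 0, 0, 0, 0]
}}

```text
time_s: 25.98
ee_pos: [0.4299, -0.1154, -0.0135]
orientation: [0.719, -0.694, -0.008, 0.001]
wrist_force: [-0.8, -0.4, -1.7]
opening: 0.0571
```

{"op": "drive_tool", "data": {
  "grip": [1, -0.8, -0.8, -0.8, -0.8, -0.8, -0.8],
  "slide": [
    [0, 0, 0.3],
    [0, 0, 0],
    [0, 0, 0],
    [0, 0, 0],
    [0, 0, -4],
    [0, 0, -3],
    [0, 0, 0]
  ],
  "turn": [0, 0, 0, 0, 0, 0, 0]
}}

```text
time_s: 26.85
ee_pos: [0.4329, -0.1163, 0.0561]
orientation: [0.72, -0.694, -0.005, -0.001]
wrist_force: [-0.3, 0.6, -0.7]
opening: 0.0769
```

Run:
```python
from h import *
r=wfit(.432,-.118,.01,.035)
c=r[0]/1000; plan((c[0],c[1],-.034,-90+r[2]))
p,d,T=tips()
m=(d>0)&(abs(T[...,1])<.02)&(abs(T[...,0])<.09)&(T[...,2]>-.09)&(T[...,2]<.02)
for u in range(110,400,12):
    q=m[:,u]
    if q.any(): v=np.where(q)[0]; i=v[np.argmax(T[v,u,2])]; print(u,i,T[i,u].round(4))
```

```text
[ 432.1 -115.1] [96.9 60.3] 2.1 slope [-0.126 22.102] 9508
t 26.9 at [ 0.4322 -0.1158  0.0551] yaw -87.9 F [ 0.  -0.4  1.5] open 0.077
slide [-0.07  0.    8.91] turn 0.0 | slide if turned first [-0.07  0.    8.91]
110 293 [-0.0605 -0.0072 -0.0883]
122 291 [-0.0566 -0.0059 -0.0845]
134 281 [-0.0496 -0.0119 -0.0843]
146 261 [-0.0525 -0.0071 -0.0617]
158 250 [-0.0495 -0.0069 -0.0508]
170 241 [-0.0433 -0.0109 -0.0478]
182 258 [-0.0388  0.0009 -0.0452]
326 260 [ 0.0384  0.0033 -0.0436]
338 241 [ 0.0419 -0.0115 -0.0488]
350 250 [ 0.0487 -0.0066 -0.0501]
362 262 [ 0.0516 -0.0064 -0.0615]
374 281 [ 0.0484 -0.0122 -0.0846]
386 291 [ 0.0553 -0.0063 -0.0849]
398 292 [ 0.0603 -0.0066 -0.0868]
```

{"op": "drive_tool", "data": {
  "grip": [-0.8, -0.8, -0.8, -0.8, -0.8],
  "slide": [
    [0, 0, 3],
    [0, 0, 2.5],
    [0, 0, 2],
    [0, 0, 1.4],
    [0, 0, 0]
  ],
  "turn": [0, 0, 0, 0, 0]
}}

```text
time_s: 27.58
ee_pos: [0.4289, -0.1149, -0.0361]
orientation: [0.719, -0.695, -0.008, 0.001]
wrist_force: [0.3, 0.1, 0.0]
opening: 0.0765
```

{"op": "drive_tool", "data": {
  "grip": [1, 1, 1, 1],
  "slide": [
    [0, -0.2, -0.1],
    [0, 0, 0],
    [0, 0, 0],
    [0, 0, 0]
  ],
  "turn": [0, 0, 0, 0]
}}

```text
time_s: 28.08
ee_pos: [0.4328, -0.115, -0.0334]
orientation: [0.72, -0.694, -0.006, -0.0]
wrist_force: [0.8, -0.8, -0.7]
opening: 0.059
```

{"op": "drive_tool", "data": {
  "grip": [1, 1, 1, 1, 1, 1, 1],
  "slide": [
    [0, 0, -1],
    [0, 0, -4],
    [0, 0, -5],
    [0, 0, -5],
    [0, 0, -2],
    [0, 0, 0],
    [0, 0, 0]
  ],
  "turn": [0, 0, 0, 0, 0, 0, 0]
}}

```text
time_s: 28.95
ee_pos: [0.4333, -0.1159, 0.1357]
orientation: [0.72, -0.694, -0.007, 0.0]
wrist_force: [-0.7, -0.3, -4.1]
opening: 0.0591
```

Run:
```python
from h import *
plan((.602,-.1155,.135,-88),(.602,-.1155,.06,-88))
```

```text
t 28.95 at [ 0.4333 -0.1159  0.1357] yaw -87.9 F [-0.7 -0.3 -4.1] open 0.0591
slide [  0.57 -16.86   0.07] turn 0.001 | slide if turned first [  0.55 -16.86   0.07]
slide [0.  0.  7.5] turn -0.0 | slide if turned first [0.  0.  7.5]
```

{"op": "drive_tool", "data": {
  "grip": [1, 1, 1, 1, 1, 1, 1, 1],
  "slide": [
    [0.1, -2.5, 0],
    [0.15, -4.5, 0],
    [0.15, -4.5, 0],
    [0.1, -3.5, 0],
    [0.07, -1.86, 2],
    [0, 0, 3],
    [0, 0, 1.7],
    [0, 0, 0]
  ],
  "turn": [0, 0, 0, 0, 0, 0, 0, 0]
}}

```text
time_s: 29.95
ee_pos: [0.6002, -0.1154, 0.0656]
orientation: [0.719, -0.695, -0.009, 0.001]
wrist_force: [0.7, -0.3, -3.7]
opening: 0.0592
```

{"op": "drive_tool", "data": {
  "grip": [1, 1, 1],
  "slide": [
    [0, 0, 0.4],
    [0, 0, 0],
    [0, 0, 0]
  ],
  "turn": [0, 0, 0],
  "force": 25
}}

```text
time_s: 30.32
ee_pos: [0.6026, -0.1156, 0.0645]
orientation: [0.72, -0.694, -0.006, -0.0]
wrist_force: [0.5, 0.8, -3.6]
opening: 0.0587
```

{"op": "drive_tool", "data": {
  "grip": [1, 1, 1, 1],
  "slide": [
    [0, 0, 0.4],
    [0, 0, 0.4],
    [0, 0, 0],
    [0, 0, 0]
  ],
  "turn": [0, 0, 0, 0]
}}

```text
time_s: 30.82
ee_pos: [0.602, -0.1155, 0.0559]
orientation: [0.72, -0.694, -0.007, 0.0]
wrist_force: [-1.3, 0.8, -0.4]
opening: 0.0594
```

{"op": "drive_tool", "data": {
  "grip": [1, 1, 1],
  "slide": [
    [0, 0, 0.2],
    [0, 0, 0],
    [0, 0, 0]
  ],
  "turn": [0, 0, 0]
}}

```text
time_s: 31.2
ee_pos: [0.6017, -0.1156, 0.0546]
orientation: [0.72, -0.694, -0.007, -0.0]
wrist_force: [-3.7, 0.7, 6.3]
opening: 0.0591
```

{"op": "drive_tool", "data": {
  "grip": [1, 1, 1],
  "slide": [
    [0, 0, 0.2],
    [0, 0, 0],
    [0, 0, 0]
  ],
  "turn": [0, 0, 0],
  "force": 20
}}

```text
time_s: 31.58
ee_pos: [0.6016, -0.1156, 0.0528]
orientation: [0.72, -0.694, -0.007, 0.0]
wrist_force: [-5.1, 0.9, 8.6]
opening: 0.0593
```

{"op": "drive_tool", "data": {
  "grip": [-0.6, -0.75, -0.75, -0.75, -0.75, -0.75, -0.75, -0.75],
  "slide": [
    [0, 0, 0],
    [0, 0, 0],
    [0, 0, 0],
    [0, 0, -2],
    [0, 0, -3],
    [0, 0, -5],
    [0, 0, 0],
    [0, 0, 0]
  ],
  "turn": [0, 0, 0, 0, 0, 0, 0, 0]
}}

```text
time_s: 32.58
ee_pos: [0.6031, -0.1162, 0.1525]
orientation: [0.72, -0.694, -0.006, -0.0]
wrist_force: [-0.4, 0.4, -0.6]
opening: 0.075
```

Run:
```python
from h import *
r=wfit(.602,-.116,.097,.12)
wfit(.422,-.394,.009,.034)
plan((.421,-.393,.14,-116.5))
```

```text
[ 601.1 -115.5] [98.5 60.1] 2.2 slope [-2.10000e-02  1.06972e+02] 8553
[ 435.5 -397.6] [59.9 65.2] -26.0 slope [ 0.138 15.511] 903
t 32.675 at [ 0.6024 -0.1159  0.1511] yaw -87.9 F [-0.1 -0.1 -0.9] open 0.0746
slide [27.04 19.12  1.11] turn 0.498 | slide if turned first [32.89  3.87  1.11]
```

{"op": "drive_tool", "data": {
  "grip": [-0.7, -0.7, -0.7, -0.7, -0.7, -0.7, -0.7, -0.7],
  "slide": [
    [4.5, 3.18, 0],
    [4.5, 3.18, 0],
    [4.5, 3.18, 0],
    [4.5, 3.2, 0],
    [4.5, 3.2, 0],
    [4.54, 3.2, 0],
    [0, 0, 3],
    [0, 0, 0]
  ],
  "turn": [0, 0, 0, 0, 0, 0.16, 0.17, 0.168],
  "force": 70
}}

```text
time_s: 33.67
ee_pos: [0.419, -0.3922, 0.1182]
orientation: [-0.523, 0.852, 0.009, -0.002]
wrist_force: [-0.5, 0.5, 0.2]
opening: 0.0726
```

{"op": "drive_tool", "data": {
  "grip": [-0.7, -0.7],
  "slide": [
    [0, 0, 2],
    [0, 0, 0]
  ],
  "turn": [0, 0]
}}

```text
time_s: 33.92
ee_pos: [0.4201, -0.3914, 0.0987]
orientation: [-0.528, 0.849, 0.009, -0.002]
wrist_force: [0.5, -0.0, 0.7]
opening: 0.0725
```

Run:
```python
from h import *
r=wfit(.421,-.393,.009,.019); r=wfit(.421,-.393,.009,.034)
c=r[0]/1000; plan((c[0],c[1],-.036,-90+r[2]))
```

```text
[ 418.7 -391.1] [ 58.3 100.8] -26.2 slope [-1.0000e-03  1.4125e+01] 5614
[ 418.8 -391.1] [ 58.6 100.2] -26.1 slope [ 0.065 15.368] 6268
t 34.025 at [ 0.4208 -0.3928  0.1005] yaw -116.4 F [ 0.3  0.7 -0.2] open 0.0726
slide [-0.06  0.25 13.65] turn -0.005 | slide if turned first [-0.06  0.25 13.65]
```

{"op": "drive_tool", "data": {
  "grip": [-0.7, -0.7, -0.7, -0.7, -0.7, -0.7],
  "slide": [
    [-0.06, 0.2, 4],
    [0, 0, 4],
    [0, 0, 3],
    [0, 0, 1.5],
    [0, 0, 0.9],
    [0, 0, 0]
  ],
  "turn": [0, 0, 0, 0, 0, 0]
}}

```text
time_s: 34.78
ee_pos: [0.4183, -0.3907, -0.0326]
orientation: [-0.527, 0.85, 0.006, -0.002]
wrist_force: [0.4, -0.2, -0.2]
opening: 0.0723
```

{"op": "drive_tool", "data": {
  "grip": [1, 1, 1, 1],
  "slide": [
    [0, 0, 0],
    [0, 0, 0],
    [0, 0, 0],
    [0, 0, 0]
  ],
  "turn": [0, 0, 0, 0]
}}

```text
time_s: 35.28
ee_pos: [0.4187, -0.3911, -0.0313]
orientation: [-0.526, 0.85, 0.005, -0.001]
wrist_force: [-1.0, 1.2, 4.8]
opening: 0.056
```

{"op": "drive_tool", "data": {
  "grip": [1, 1, 1, 1, 1, 1, 1],
  "slide": [
    [0, 0, -1],
    [0, 0, -3],
    [0, 0, -5],
    [0, 0, -5],
    [0, 0, -5],
    [0, 0, 0],
    [0, 0, 0]
  ],
  "turn": [0, 0, 0, 0, -0.166, -0.166, -0.166]
}}

```text
time_s: 36.15
ee_pos: [0.4197, -0.3914, 0.1579]
orientation: [0.722, -0.692, -0.007, -0.0]
wrist_force: [0.4, -0.7, -8.3]
opening: 0.0559
```

{"op": "drive_tool", "data": {
  "grip": [1, 1],
  "slide": [
    [0, 0, 0],
    [0, 0, 0]
  ],
  "turn": [0, 0]
}}

```text
time_s: 36.4
ee_pos: [0.4196, -0.3918, 0.1569]
orientation: [0.719, -0.695, -0.007, 0.0]
wrist_force: [0.8, -0.3, -5.7]
opening: 0.0563
```

Run:
```python
from h import *
plan((.601,-.1155,.15,-88),(.601,-.1155,.08,-88))
p,d,T=tips();save('w6.png',p)
for u,v in [(250,230),(250,260),(250,290),(220,260),(280,260)]: print(u,v,T[v,u].round(4))
```

```text
t 36.4 at [ 0.4196 -0.3918  0.1569] yaw -88.1 F [ 0.8 -0.3 -5.7] open 0.0563
slide [-27.02 -19.04   0.69] turn -0.002 | slide if turned first [-26.98 -19.09   0.69]
slide [0. 0. 7.] turn -0.0 | slide if turned first [0. 0. 7.]
250 230 [-0.0025 -0.0163 -0.0448]
250 260 [-0.0027  0.0021 -0.044 ]
250 290 [-0.0028  0.021  -0.0459]
220 260 [-0.0184  0.0018 -0.0448]
280 260 [ 0.013   0.0008 -0.0461]
```

{"op": "drive_tool", "data": {
  "grip": [1, 1, 1, 1, 1, 1, 1, 1],
  "slide": [
    [-2.5, -1.76, 0],
    [-4.5, -3.17, 0],
    [-4.6, -3.24, 0],
    [-4.6, -3.24, 0],
    [-4.6, -3.24, 0],
    [-3.9, -2.75, 0],
    [-2.32, -1.64, 0],
    [0, 0, 2]
  ],
  "turn": [0, 0, 0, 0, 0, 0, 0, 0]
}}

```text
time_s: 37.45
ee_pos: [0.6034, -0.1113, 0.1379]
orientation: [0.721, -0.693, -0.006, -0.001]
wrist_force: [-0.0, -0.4, -6.7]
opening: 0.0554
```

{"op": "drive_tool", "data": {
  "grip": [1, 1, 1, 1, 1],
  "slide": [
    [0, 0, 2],
    [0, 0, 1.5],
    [0, 0, 1],
    [0, 0, 0],
    [0, 0, 0]
  ],
  "turn": [0, 0, 0, 0, 0]
}}

```text
time_s: 38.08
ee_pos: [0.6004, -0.1153, 0.0934]
orientation: [0.719, -0.694, -0.006, -0.0]
wrist_force: [-0.1, 1.1, -6.8]
opening: 0.0557
```

Target contact is about z = 0.076.

{"op": "drive_tool", "data": {
  "grip": [1, 1, 1, 1, 1],
  "slide": [
    [0, 0, 0.6],
    [0, 0, 0.5],
    [0, 0, 0.3],
    [0, 0, 0],
    [0, 0, 0]
  ],
  "turn": [0, 0, 0, 0, 0]
}}

```text
time_s: 38.7
ee_pos: [0.5999, -0.1147, 0.0789]
orientation: [0.72, -0.694, -0.006, 0.0]
wrist_force: [-0.2, -0.5, -6.1]
opening: 0.0558
```

{"op": "drive_tool", "data": {
  "grip": [1, 1, 1],
  "slide": [
    [0, 0, 0.2],
    [0, 0, 0],
    [0, 0, 0]
  ],
  "turn": [0, 0, 0]
}}

```text
time_s: 39.08
ee_pos: [0.5998, -0.1146, 0.0768]
orientation: [0.72, -0.694, -0.007, 0.0]
wrist_force: [-0.1, 0.7, -6.0]
opening: 0.0557
```

{"op": "drive_tool", "data": {
  "grip": [1, 1, 1],
  "slide": [
    [0, 0, 0.15],
    [0, 0, 0],
    [0, 0, 0]
  ],
  "turn": [0, 0, 0]
}}

```text
time_s: 39.45
ee_pos: [0.6, -0.1147, 0.0758]
orientation: [0.72, -0.694, -0.006, -0.0]
wrist_force: [-1.3, 0.7, 0.5]
opening: 0.0556
```

{"op": "drive_tool", "data": {
  "grip": [0, -0.5, -0.75, -0.75, -0.75, -0.75, -0.75, -0.75],
  "slide": [
    [0, 0, 0],
    [0, 0, 0],
    [0, 0, 0],
    [0, 0, 0],
    [0, 0, -2],
    [0, 0, -4],
    [0, 0, -3],
    [0, 0, 0]
  ],
  "turn": [0, 0, 0, 0, 0, 0, 0, 0]
}}

```text
time_s: 40.45
ee_pos: [0.6027, -0.1166, 0.1692]
orientation: [0.72, -0.694, -0.004, -0.001]
wrist_force: [-1.0, -0.2, -0.7]
opening: 0.0747
```

Run:
```python
from h import *
wfit(.6,-.115,.113,.128)
o=telemetry.get_obs();p,d,T=tips();save('w7.png',p)
for n in ('side','scene'):
    q,dd,c=grab(n);save(n+'7.png',cv2.resize(q[110:260,150:330] if n=='scene' else q[110:260,180:370],None,fx=3,fy=3))
plan((.597,.0045,.16,2.9),(.597,.0045,-.015,2.9))
```

```text
[ 600.1 -114.7] [100.4  58.5] 2.2 slope [-1.50000e-02  1.21009e+02] 7228
t 40.65 at [ 0.6001 -0.1149  0.1647] yaw -87.9 F [-0.7  0.   0.1] open 0.0748
slide [-11.94  -0.12   0.47] turn -1.585 | slide if turned first [  0.3  -11.94   0.47]
slide [ 0.   0.  17.5] turn -0.0 | slide if turned first [ 0.   0.  17.5]
```

View pics/side7.png

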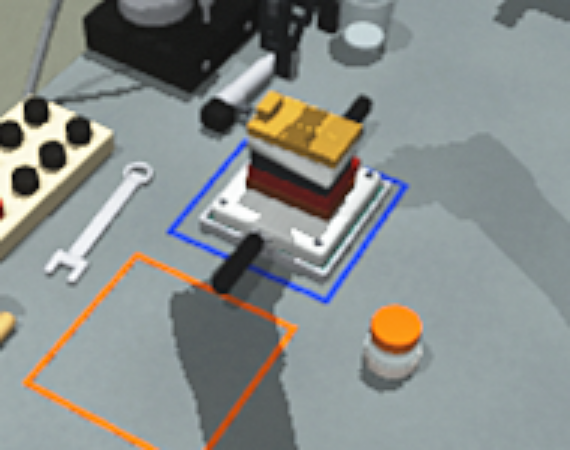

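The pile stands straight in the blue square: lug slab top level at 121 mm, centred within about 3 mm. Next I'll grip the left stub.

{"op": "drive_tool", "data": {
  "grip": [-0.2, -0.2, -0.2, -0.2, -0.2, -0.2, -0.2, -0.2],
  "slide": [
    [-4, 0, 0],
    [-4, 0, 0],
    [-3.9, -0.1, 0],
    [0, 0, 0],
    [0, 0, 0],
    [0, 0, 0],
    [0, 0, 0],
    [0, 0, 0]
  ],
  "turn": [0, 0, 0, -0.18, -0.18, -0.18, -0.18, -0.18]
}}

```text
time_s: 41.65
ee_pos: [0.5966, 0.0036, 0.1653]
orientation: [0.951, -0.309, -0.007, -0.002]
wrist_force: [-0.6, -0.3, 0.0]
opening: 0.0517
```

{"op": "drive_tool", "data": {
  "grip": [-0.2, -0.2, -0.2, -0.2, -0.2, -0.2, -0.2],
  "slide": [
    [0, 0, 0],
    [0, 0, 0],
    [0, 0, 0],
    [0, 0, 0],
    [0, 0, 4],
    [0, 0, 4],
    [0, 0, 0]
  ],
  "turn": [-0.18, -0.18, -0.18, -0.145, 0, 0, 0]
}}

```text
time_s: 42.52
ee_pos: [0.5931, 0.0045, 0.083]
orientation: [1.0, 0.025, -0.009, -0.005]
wrist_force: [-1.1, 0.8, 0.9]
opening: 0.051
```

Run:
```python
from h import *
o=telemetry.get_obs();p,d,T=tips();save('w8.png',p)
W=T@Rn.from_quat(o['orientation']).as_matrix().T+o['ee_pos'];m=(d>0)&(abs(W[...,2]-.041)<.005)&(abs(W[...,1]-.005)<.045)&(abs(W[...,0]-.597)<.03)&(p.max(-1)<90)
P=W[m];print(m.sum(),P.mean(0).round(4),P.min(0).round(4),P.max(0).round(4),cv2.minAreaRect((P[:,:2]*1000).astype(np.float32)))
plan((.597,.0045,-.012,2.9))
```

```text
2138 [0.5985 0.0129 0.0415] [ 0.5882 -0.028   0.036 ] [0.6094 0.0491 0.0451] ((598.8588256835938, 10.524311065673828), (19.36570930480957, 77.30278015136719), 2.2910327911376953)
t 42.575 at [0.5952 0.0041 0.0851] yaw 2.9 F [ 0.6 -0.3 -0.4] open 0.0515
slide [ 0.18 -0.03  9.71] turn -0.001 | slide if turned first [ 0.18 -0.03  9.71]
```

View pics/w8.png

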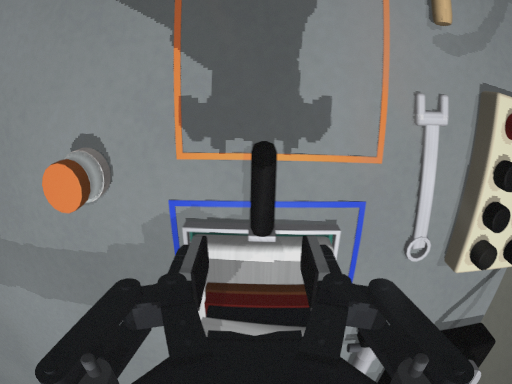

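The stub is at (263,190), ahead of the open fingers, with the orange square's near corners at about (180,157) and (382,161). Descending onto the stub.

Run:
```python
from h import *
a=wpix(180,157,0);b=wpix(382,161,0);print(a,b,(a+b)/2); 
n=np.array([-(b-a)[1],(b-a)[0]])/np.hypot(*(b-a)[:2]);print(np.degrees(np.arctan2(n[0],n[1])),((a+b)/2)[:2]+n*.093, ((a+b)/2)[:2]-n*.093)
```

```text
[0.52424341 0.02480747 0.        ] [0.71535904 0.0323347  0.        ] [0.61980122 0.02857108 0.        ]
-2.2554718314000977 [0.61614118 0.12149903] [ 0.62346126 -0.06435687]
```

{"op": "drive_tool", "data": {
  "grip": [-0.2, -0.2, -0.2, -0.2, -0.2],
  "slide": [
    [0.35, -0.2, 3],
    [0, 0, 3],
    [0, 0, 2],
    [0, 0, 1.6],
    [0, 0, 0]
  ],
  "turn": [0, 0, 0, 0, 0]
}}

```text
time_s: 43.2
ee_pos: [0.5986, 0.0073, -0.0101]
orientation: [1.0, 0.025, -0.005, -0.005]
wrist_force: [-0.7, -0.2, 0.9]
opening: 0.0514
```

{"op": "drive_tool", "data": {
  "grip": [1, 1, 1, 1, 1],
  "slide": [
    [0, 0, 0],
    [0, 0, 0],
    [0, 0, 0],
    [0, 0, 0],
    [0, 0, 0]
  ],
  "turn": [0, 0, 0, 0, 0],
  "force": 60
}}

```text
time_s: 43.82
ee_pos: [0.5989, 0.0073, -0.0084]
orientation: [1.0, 0.024, -0.005, -0.005]
wrist_force: [-2.7, 0.6, 5.5]
opening: 0.0184
```

{"op": "drive_tool", "data": {
  "grip": [1, 1, 1, 1, 1, 1, 1, 1],
  "slide": [
    [0.02, -0.3, 0],
    [0.05, -0.6, 0],
    [0.08, -0.8, 0],
    [0.09, -1, 0],
    [0.09, -1, 0],
    [0.09, -1, 0],
    [0.09, -1, 0],
    [0.09, -1, 0]
  ],
  "turn": [0, 0, 0, 0, 0, 0, 0, 0]
}}

```text
time_s: 44.82
ee_pos: [0.6024, 0.0648, -0.0084]
orientation: [1.0, 0.022, -0.004, 0.001]
wrist_force: [-0.4, -16.1, 0.0]
opening: 0.0187
```

Run:
```python
from h import *
sfit(.605,-.05,.113,.135); sfit(.605,-.05,.08,.112)
plan((.607,.24,-.009,2.9))
```

```text
side [601.2 -55.3] [94.5 62. ] 3.7 slope [1.90000e-02 1.22125e+02] 470
side [575.6 -39.9] [84.9 46. ] 43.7 slope [5.100e-02 9.605e+01] 173
t 44.925 at [ 0.6024  0.0676 -0.0084] yaw 2.6 F [  0.4 -11.2   0.8] open 0.0184
slide [  1.26 -17.2    0.06] turn -0.005 | slide if turned first [  1.33 -17.2    0.06]
```

{"op": "drive_tool", "data": {
  "grip": [1, 1, 1, 1, 1, 1, 1, 1],
  "slide": [
    [0.04, -0.4, 0],
    [0.06, -0.8, 0],
    [0.08, -1.1, 0],
    [0.08, -1.1, 0],
    [0.08, -1.1, 0],
    [0.08, -1.1, 0],
    [0.08, -1.1, 0],
    [0.08, -1.1, 0]
  ],
  "turn": [0, 0, 0, 0, 0, 0, 0, 0]
}}

```text
time_s: 45.92
ee_pos: [0.604, 0.1437, -0.0084]
orientation: [1.0, 0.022, -0.005, 0.0]
wrist_force: [-0.8, -14.2, -2.6]
opening: 0.0187
```

{"op": "drive_tool", "data": {
  "grip": [1, 1, 1, 1, 1, 1, 1, 1],
  "slide": [
    [0.08, -1.1, 0],
    [0.08, -1.1, 0],
    [0.08, -1.1, 0],
    [0.08, -1.1, 0],
    [0.05, -0.8, 0],
    [0.04, -0.5, 0],
    [0.02, -0.3, 0],
    [0, 0, 0]
  ],
  "turn": [0, 0, 0, 0, 0, 0, 0, 0]
}}

```text
time_s: 46.92
ee_pos: [0.6049, 0.2049, -0.0084]
orientation: [1.0, 0.023, -0.005, -0.0]
wrist_force: [-0.1, -12.4, -4.0]
opening: 0.0185
```

Run:
```python
from h import *
sfit(.61,.1,.113,.135)
plan((.607,.24,-.009,2.9))
p,d,T=tips();save('w9.png',p)
q,dd,c=grab('side');save('side9.png',cv2.resize(q[130:280,160:350],None,fx=3,fy=3));save('side9full.png',q)
```

```text
side [606.6  84.6] [100.5  60.8] 1.7 slope [3.80000e-02 1.22423e+02] 623
t 46.975 at [ 0.6049  0.2049 -0.0084] yaw 2.6 F [ -0.2 -12.7  -3.6] open 0.0182
slide [ 0.37 -3.5   0.06] turn -0.005 | slide if turned first [ 0.39 -3.49  0.06]
```

View pics/side9.png

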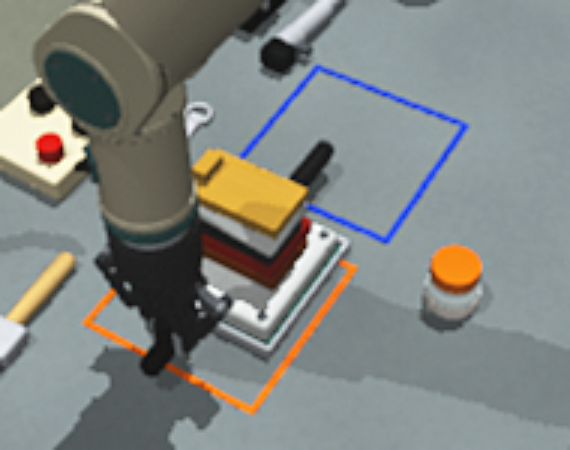

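The pile is intact. About 3.5 cm of the slide remains.

{"op": "drive_tool", "data": {
  "grip": [1, 1, 1, 1, 1, 1, 1, 1],
  "slide": [
    [0.05, -0.4, 0],
    [0.05, -0.7, 0],
    [0.1, -0.9, 0],
    [0.1, -0.8, 0],
    [0.05, -0.5, 0],
    [0.02, -0.3, 0],
    [0, 0, 0],
    [0, 0, 0]
  ],
  "turn": [0, 0, 0, 0, 0, 0, 0, 0]
}}

```text
time_s: 48.08
ee_pos: [0.6065, 0.241, -0.0084]
orientation: [1.0, 0.023, -0.006, -0.0]
wrist_force: [-0.9, -12.2, -3.5]
opening: 0.0188
```

{"op": "drive_tool", "data": {
  "grip": [-0.2, -0.2, -0.2, -0.2, -0.2, -0.2, -0.2, -0.2],
  "slide": [
    [0, 0, 0],
    [0, 0, 0],
    [0, 0, 0],
    [0, 0, -1],
    [0, 0, -4],
    [0, 0, -5],
    [0, 0, -5],
    [0, 0, -3]
  ],
  "turn": [0, 0, 0, 0, 0, 0, 0, 0]
}}

```text
time_s: 49.08
ee_pos: [0.6098, 0.2478, 0.1764]
orientation: [1.0, 0.025, -0.003, -0.005]
wrist_force: [0.8, 0.1, 0.2]
opening: 0.0514
```

Run:
```python
from h import *
plan((.6,.24,.17,2.9))
for n in('side','scene'):
    p,d,c=grab(n);np.savez(n+'10.npz',p=p,d=d);T=np.linalg.inv(c['pose'])
    ys=np.arange(.30,-.06,-.0008);xs=np.arange(.76,.46,-.0008);Y,X=np.meshgrid(ys,xs)
    P=np.stack([X,Y,0*X],-1)@T[:3,:3].T+T[:3,3]
    m=np.stack([P[...,0]/P[...,2]*c['fx']+c['cx'],P[...,1]/P[...,2]*c['fy']+c['cy']],-1).astype(np.float32)
    save(n+'10.png',cv2.remap(p,m[...,0],m[...,1],cv2.INTER_CUBIC))
    try: sfit(.612,.12,.113,.135,n=n)
    except Exception as e: print(e)
a,b=cv2.imread('pics/side10.png'),cv2.imread('pics/scene10.png');cv2.imwrite('pics/both10.png',cv2.resize(np.hstack([a,b]),None,fx=.88,fy=.88))
```

```text
t 49.075 at [0.6098 0.2478 0.1764] yaw 2.9 F [0.8 0.1 0.2] open 0.0514
slide [-1.02  0.73  0.64] turn -0.0 | slide if turned first [-1.02  0.73  0.64]
side [608.2 120.1] [99.5 61.6] 1.7 slope [2.5000e-02 1.2225e+02] 641
scene [606.7 116.2] [101.9  60.6] 2.6 slope [3.90000e-02 1.21261e+02] 382
```

View pics/both10.png

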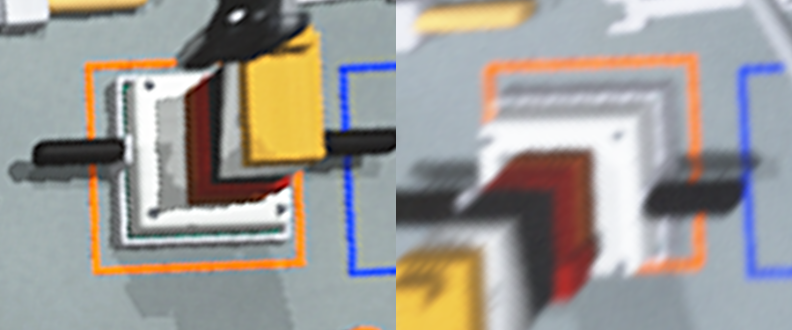

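The tray sits inside the orange square in both views and the pile is unchanged. Now the button.

{"op": "drive_tool", "data": {
  "grip": [1, 1, 1, 1, 1, 1, 1],
  "slide": [
    [-4.2, -3.7, 0],
    [-4.2, -3.7, 0],
    [-4.2, -3.7, 0],
    [-4.2, -3.7, 0],
    [0, 0, 3],
    [0, 0, 0],
    [0, 0, 0]
  ],
  "turn": [0, 0, 0, 0, 0, 0, 0]
}}

```text
time_s: 50.15
ee_pos: [0.4339, 0.386, 0.1454]
orientation: [1.0, 0.024, -0.005, -0.004]
wrist_force: [0.1, 1.0, 0.0]
opening: 0.0003
```

Run:
```python
from h import *
o=telemetry.get_obs();p,d,T=tips();save('w11.png',p)
W=T@Rn.from_quat(o['orientation']).as_matrix().T+o['ee_pos'];hsv=cv2.cvtColor(p,cv2.COLOR_RGB2HSV)
m=(d>0)&(hsv[...,0]>45)&(hsv[...,0]<85)&(hsv[...,1]>120)&(np.hypot(W[...,0]-.435,W[...,1]-.388)<.05)&(W[...,2]>.05)
P=W[m];print(m.sum(),P.mean(0),P.min(0),P.max(0));c=(P.min(0)+P.max(0))/2
plan((c[0],c[1],.06,2.9))
p,d,c=grab('side');W=cloud(d,c);hsv=cv2.cvtColor(p,cv2.COLOR_RGB2HSV)
m=(hsv[...,0]>45)&(hsv[...,0]<85)&(hsv[...,1]>120)&(np.hypot(W[...,0]-.435,W[...,1]-.388)<.05)
P=W[m];print(P.mean(0) if len(P) else 0)
f=np.load('side0.npz');W=cloud(f['d'],c);hsv=cv2.cvtColor(f['p'],cv2.COLOR_RGB2HSV);m=(hsv[...,0]>45)&(hsv[...,0]<85)&(hsv[...,1]>120)&(np.hypot(W[...,0]-.435,W[...,1]-.388)<.03)&(W[...,2]>.052);P=W[m];print('side0',len(P),P.mean(0),P.min(0),P.max(0))
```

```text
582 [0.43494472 0.39496192 0.0637619 ] [0.42308729 0.38190357 0.05424594] [0.44710143 0.40647748 0.06606725]
t 50.2 at [0.4343 0.3862 0.1459] yaw 2.8 F [ 0.1  0.  -0.1] open 0.0
slide [ 0.11 -0.79  8.59] turn -0.003 | slide if turned first [ 0.12 -0.79  8.59]
[0.43370118 0.39469952 0.06312512]
side0 122 [0.43362027 0.39477424 0.06339126] [0.42285106 0.37899261 0.05353932] [0.4471377  0.40669461 0.06810815]
```

{"op": "drive_tool", "data": {
  "grip": [1, 1, 1, 1, 1],
  "slide": [
    [0.1, -0.8, 3],
    [0, 0, 4],
    [0, 0, 3],
    [0, 0, 0],
    [0, 0, 0]
  ],
  "turn": [0, 0, 0, 0, 0]
}}

```text
time_s: 50.88
ee_pos: [0.4341, 0.3962, 0.0469]
orientation: [1.0, 0.025, -0.004, -0.005]
wrist_force: [0.3, 0.7, 1.3]
opening: 0.0003
```

{"op": "drive_tool", "data": {
  "grip": [1, 1, 1, 1, 1],
  "slide": [
    [0, 0, 0.6],
    [0, 0, 0.6],
    [0, 0, 0.4],
    [0, 0, 0],
    [0, 0, 0]
  ],
  "turn": [0, 0, 0, 0, 0]
}}

```text
time_s: 51.5
ee_pos: [0.4325, 0.3963, 0.0297]
orientation: [1.0, 0.025, -0.005, -0.005]
wrist_force: [-0.7, 0.0, 1.5]
opening: -0.0002
```

{"op": "drive_tool", "data": {
  "grip": [1, 1, 1, 1],
  "slide": [
    [0.15, 0.15, 0.3],
    [0, 0, 0.3],
    [0, 0, 0],
    [0, 0, 0]
  ],
  "turn": [0, 0, 0, 0]
}}

```text
time_s: 52.0
ee_pos: [0.4338, 0.3954, 0.0244]
orientation: [1.0, 0.025, -0.005, -0.005]
wrist_force: [-2.7, 0.1, 11.0]
opening: 0.0003
```

{"op": "drive_tool", "data": {
  "grip": [1, 1, 1],
  "slide": [
    [0, 0, 0.3],
    [0, 0, 0],
    [0, 0, 0]
  ],
  "turn": [0, 0, 0]
}}

```text
time_s: 52.38
ee_pos: [0.4339, 0.3955, 0.024]
orientation: [1.0, 0.025, -0.005, -0.006]
wrist_force: [-7.5, -3.2, 32.1]
opening: -0.0
```

The button is bottomed: the force rose well past 5 N with no further travel. I'll retreat and check.

{"op": "drive_tool", "data": {
  "grip": [1, 1, 1, 1, 1, 1],
  "slide": [
    [0, 0, -1],
    [0, 0, -4],
    [0, 0, -5],
    [0, 0, -5],
    [0, 0, 0],
    [0, 0, 0]
  ],
  "turn": [0, 0, 0, 0, 0, 0]
}}

```text
time_s: 53.12
ee_pos: [0.4351, 0.393, 0.1698]
orientation: [1.0, 0.025, -0.005, -0.004]
wrist_force: [-0.5, 0.7, -0.6]
opening: 0.0
```

Run:
```python
from h import *
plan()
for n in('side','scene'): sfit(.612,.12,.113,.135,n=n)
o=telemetry.get_obs();p,d,T=tips();W=T@Rn.from_quat(o['orientation']).as_matrix().T+o['ee_pos'];hsv=cv2.cvtColor(p,cv2.COLOR_RGB2HSV)
m=(d>0)&(hsv[...,0]>45)&(hsv[...,0]<85)&(hsv[...,1]>120)&(np.hypot(W[...,0]-.435,W[...,1]-.395)<.04)&(W[...,2]>.05);print('button top z',np.percentile(W[m][:,2],[50,90]))
q,_,_=grab('side');r,_,_=grab('scene');save('fin.png',np.vstack([cv2.resize(q[90:340,100:400],None,fx=1.2,fy=1.2),cv2.resize(r[90:340,100:400],None,fx=1.2,fy=1.2)])[:600])
```

```text
t 53.125 at [0.4351 0.393  0.1698] yaw 2.9 F [-0.5  0.7 -0.6] open 0.0
side [579.4 119.9] [43.4 58.7] -88.0 slope [4.00000e-02 1.21646e+02] 267
scene [606.  117.2] [103.7  60.3] 1.3 slope [3.80000e-02 1.21131e+02] 379
button top z [0.06399765 0.06497923]
```

View pics/fin.png

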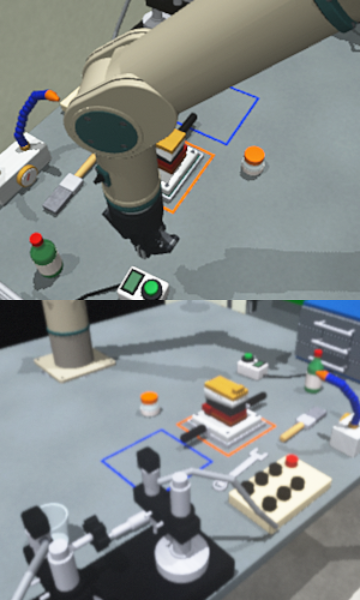

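The tray and pile stand in the orange square, the button has sprung back, and the bystanders look undisturbed. The side view of the pile is partly hidden by the arm, but the scene fit is unchanged. Handing in.

```bash
python3 -c "
from rig import job; print(job.finish_job())"
```

```text
the job is handed in; nothing more can be done
None
```

I finished the whole sequence and handed the job in at about 53 s; no verdict came back. The pressing plate is on the cover. On it, from the bottom, are the red L-plate, the dark taper, the bright taper turned against it, and the brass slab with its lug on top. The half-round was not in this scene.

**Last checks**
- **Pile:** before the slide it was centred within about 4 mm of the tray's middle, and the top slab was close to level. After the slide, the scene camera saw the slab at the same height and place, before and after the button press.
- **Tray:** it sits about 2–5 mm from the orange square's centre and nearly square to it. It was dragged by the left stub at constant height.
- **Button:** it was pushed to its stop (force rose to 32 N with no further travel). It has sprung back to about 64 mm, and the gripper is clear of everything.
- **Bystanders:** none looked disturbed in the last pictures, but I judged that by eye and did not measure it.

**What went wrong or disagreed**
- **Finger length:** the real fingertips sit about 37–41 mm behind the reported TCP. The first try at the plate closed on air above it; I lowered the later grasps to allow for this.
- **Bright taper:** the first grip held only its top edge, so I put it back and gripped it again.
- **Cameras:** the side and scene cameras differ by up to 8 mm in y. In the final side view the arm partly hid the pile, so that fit was useless and I relied on the scene camera.

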